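# Change the display board on the flower shop's peg stand

## Robot

A 6-joint arm with a two-finger parallel gripper is mounted at the origin on the work surface. World frame = base frame: x ahead of the robot, y to its left, z up, the work surface at z = 0. Lengths are in mm, angles in rad, forces in N, time in s.
With the tool pointing down it reaches from about 275 to 1000 mm from the base axis. Payload 8.4 kg.
Tool frame: the origin (TCP) lies at the very end of the fingers, on their centre line; the grasp point (between the pads) lies 19 mm behind it (r.pinch_z is the distance from the TCP to the grasp point, in mm); z points along the fingers, y is the direction in which the jaws open and shut (so a half turn about z gives the same grasp; the last joint's range is limited). The gripper opens to 85 mm and grips with 20 to 120 N. Pads are 22 mm wide; open, the fingers measure 114 mm over their backs; the gripper's body (76 mm by 85 mm) begins 54 mm behind the grasp point. The pads swing forward as they close: fully open they stand 13 mm farther back than shut.
Start: joints at [-1.211, 0.353, 1.633, -0, 1.155, -0.002], TCP at [221.223, -584.541, 231.281] pointing down, gripper open.
Joint ranges: [-2.63, 2.63], [-0.92, 2.1], [0.06, 2.66], [-1.3, 4.44], [0, 2.69], [-3.02, 3.02]. Speed limits (rad/s): [2.22, 2.22, 2.79, 3.14, 3.14, 3.14].

## Interface

Orientations are given as [roll, pitch, yaw] about the fixed x, y, z axes, in that order (R = Rz(yaw) Ry(pitch) Rx(roll)).
In Python, from rig import r, optics gives the robot as it stands.
- The arm moves only by the shell command python3 -m creep 'ROWS' [FORCE]. ROWS is JSON, a list of rows, each an object with "dp": the shift along the tool's x, y, z in mm, a list of three; "angular": the turn, a rotation vector about the tool's x, y, z in rad, a list of three; "fingers": the finger opening in mm, from 0 to 85.4. In form: [{"dp": [dx, dy, dz], "angular": [wx, wy, wz], "fingers": fingers}, ...]. A call has 1 to 5 rows; each row is the pose to reach, as a shift and turn from the pose commanded when the call began, along the tool's axes at that moment; what a row does not reach only later rows make up. A row lasts 1/12 s, in which the tool goes at most 41.7 mm and 7.16 degrees, less where a joint would pass 70% of its speed; a pose out of reach is approached as far as the arm can. A call with a gripper value outside its range is refused whole. The fingers move at their own pace and stop on an object; FORCE is the grip in N (left out, the last holds). Time passes only in rows, so rows that repeat a pose let the fingers close. It gives the time, the measured TCP pose, the force and the opening at its end, in the units of the state.
- r.sense(): the state, without advancing time (a new reading comes with each control period).
- optics.grab_frame(name): name is "side" or "top"; returns the picture (400x640x3 uint8, blue, green, red); there is no depth.
- optics.camera_params(name): a dict with "fx", "fy", "cx", "cy" (pixels), "eye" and "rotation" of the camera in the world. Camera axes: x right, y up, looking along -z (the intrinsics and any distortion apply to the point x, -y, -z); pixel columns grow to the right and rows downward; lengths in mm; the calibration is good to about 2 mm. A picture is of the moment at which its call begins. camera_params takes no time and is no camera call.
- r.sign_off(): hands the job in, once; it reports no verdict.
The state is a dict: "clock": time; "qpos": joint angles; "qvel": joint speeds; "joint_efforts": joint torques, N m; "eef_pos": TCP position; "tcp_rot": TCP orientation; "contact_force": force on the tool from outside, world axes, zero at the start; "wrist_torque": the same for the moment, N m; "opening": opening from 0.0 (shut) to 1.0 (fully open).
Only numpy, scipy, OpenCV 4.12 (cv2) and the standard library are available. Lean on these libraries where they do the work, as an engineer would, in place of code of your own. Each camera call takes 0.05 s, during which the arm holds its last target.

## Task

Take the white sign down from the brass peg of the display stand and put it in the wooden crate, right inside. Then lift the pink board out of its rack and hang it on the peg by the one hole that makes it hang level, let go and leave it hanging still. Leave the mint-green board standing in the rack and do not disturb the orange reel.

Things in the scene. Friction and masses are not known exactly. Their poses are not given: they have to be found in the camera images.
- stand: Display stand, fixed: dark wooden foot 110 x 110 x 14 mm, a steel post 18 mm thick at x = +30 mm rising to 258 mm with a brass ball on top (to 272 mm), and a level brass peg, 8 mm in diameter, at height 240 mm, running from the post along -x to a ball tip 12 mm in diameter. Origin: centre of the foot's underside.
- peg_mid (a point): Point on the peg's axis about half-way along its free length, 15 mm to the -x side of the stand's origin, 240 mm high. Its axes are the stand's: -x points along the peg towards the free tip, z up.
- peg_tip (a point): End of the peg's ball tip on the peg's axis, 41 mm from peg_mid along -x, 240 mm high.
- white_sign: White rectangular sign, 160 mm long (y), 90 mm high (z), 10 mm thick (x), about 0.08 kg, with one round 20 mm hole. Origin: the centre of the rectangle; the hole's centre lies 27 mm above it, the top edge 45 mm above it. At the start it hangs level half-way along the peg, its long side across the peg.
- crate: Open wooden crate, fixed, 115 mm (x) by 225 mm (y) and 60 mm high, walls and floor 7 mm thick. Origin: centre of its underside.
- rack: Wooden rack, fixed: a base 180 mm (x) x 230 mm (y) x 12 mm with two slots along y at x = -40 and +40 mm, each 14 mm wide between rails that stand to 50 mm height. The boards stand in the slots on the base, 12 mm above the table. Origin: centre of the underside.
- pink_board: Pink L-shaped board with daisies, upright in one rack slot, 200 (y) x 120 (z) x 10 mm (x: normal), about 0.1 kg. Origin: mid-thickness, middle of the lower side of the 200 x 120 outline. Even board: bar y -100..100, z 76..120 mm, with a leg z 0..76, y 0..100. Four 20 mm round holes along x, z = 98, y = -65, -20, 25, 70. It hangs level from the hole above its centre of mass.
- pink_board_hole1 (a point): Centre of the pink board's hole at y = -65 mm (near the end without a leg).
- pink_board_hole2 (a point): Centre of the pink board's hole at y = -20 mm.
- pink_board_hole3 (a point): Centre of the pink board's hole at y = +25 mm.
- pink_board_hole4 (a point): Centre of the pink board's hole at y = +70 mm (near the end with the leg).
- mint_board: The pink board's mirror image in mint green, standing in the rack's other slot; to be left alone. Even board: bar y -100..100, z 76..120 mm, with a leg z 0..76, y -100 to 0. Four 20 mm round holes along x, z = 98, y = 65, 20, -25 and -70.
- reel: Empty orange plastic reel lying flat between the robot and the stand, 68 mm across, 28 mm high, loose; to be left alone. Origin: centre of its underside.
There are look-alikes about, which are no part of the job. Leave any blue look-alike of the white_sign alone.

How it is judged:
By the outcome, as a careful person would: the job done as asked, in the order asked, and still so for the second after the job is handed in, with the robot touching nothing.
It also fails if it takes over 72 s, if anything falls off the work surface, if the arm or the gripper's body presses on something with over 40 N, if the wrist force passes 120 N, or if a joint passes its speed limit or range.

## Working session

There is one attempt and no reset: what is moved stays moved. The work goes in short steps, Python scripts to look and compute and a shell command to move; the robot and the scene stay as the last step left them, time stands still between calls to the robot, and variables do not carry over. Pictures are saved under pics/ and viewed, and the job is handed in when it is done.

```bash
ls; mkdir -p pics; python3 - <<'E'
from rig import r, optics
import cv2
print(r.sense())
for n in("side","top"):
    cv2.imwrite(f"pics/{n}0.png",optics.grab_frame(n)); print(n,optics.camera_params(n))
E
```

```text
pics
{'clock': 0.0, 'qpos': array([-1.21140508e+00,  3.53664553e-01,  1.63412601e+00,  3.08264557e-05,
        1.15520027e+00, -2.38567395e-03]), 'qvel': array([0.00144069, 0.00031306, 0.00042384, 0.00042715, 0.00077999,
       0.00156012]), 'joint_efforts': array([-1.13382572e-03, -6.05248690e+01, -3.42065763e+01, -1.96760498e-04,
        9.27662681e-03,  7.46034999e-06]), 'eef_pos': array([ 221.06168265, -584.09450474,  230.55491354]), 'tcp_rot': array([-3.14019455e+00, -3.15204655e-05,  3.61764434e-01]), 'contact_force': array([-0.35157629,  0.8099394 , -0.56887004]), 'wrist_torque': array([ 0.02761771, -0.00973874,  0.0235    ]), 'opening': 1.0006173885266092}
side {'fx': 491.3758900810402, 'fy': 491.3758900810402, 'cx': 318.247822935037, 'cy': 199.55874502928177, 'eye': array([5.40070697e-01, 6.99914390e+02, 1.21387268e+03]), 'rotation': array([ 0.68870784, -0.00296216, -2.46421026])}
top {'fx': 472.1452959835821, 'fy': 472.1452959835821, 'cx': 316.6219008305358, 'cy': 197.71511384159342, 'eye': array([ 337.1344723 ,   28.17907769, 1481.06308258]), 'rotation': array([ 0.13728264, -0.01942017, -1.56101483])}
```

View pics/side0.png

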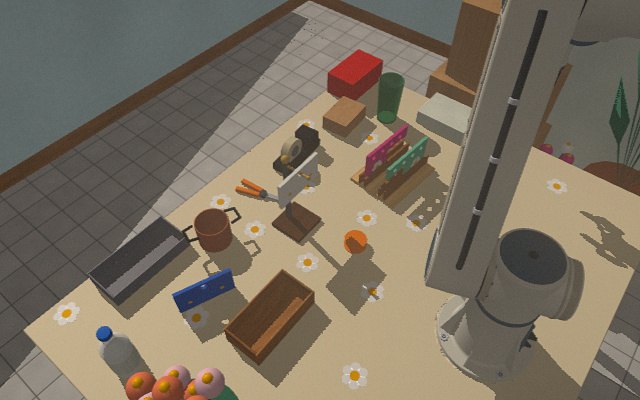

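View pics/top0.png

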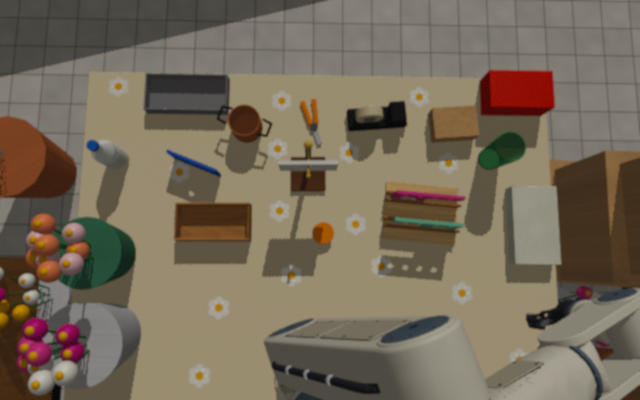

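```bash
cat > h.py <<'E'
import numpy as np, cv2, os
from scipy.spatial.transform import Rotation as Ro
from rig import r, optics
def cam(n):
    p=optics.camera_params(n); R=Ro.from_euler('xyz',p['rotation']).as_matrix()
    return p,R
def proj(n,P):
    p,R=cam(n); c=(np.atleast_2d(P)-p['eye'])@R
    return np.c_[p['cx']+p['fx']*c[:,0]/-c[:,2], p['cy']+p['fy']*c[:,1]/c[:,2]]
def ray(n,uv):
    p,R=cam(n); d=np.array([(uv[0]-p['cx'])/p['fx'],-(uv[1]-p['cy'])/p['fy'],-1.])
    return p['eye'],R@(d/np.linalg.norm(d))
def onz(n,uv,z):
    e,d=ray(n,uv); return e+d*(z-e[2])/d[2]
def tri(uvs):  # list of (name,uv)
    A=np.zeros((3,3));b=np.zeros(3)
    for n,uv in uvs:
        e,d=ray(n,uv);M=np.eye(3)-np.outer(d,d);A+=M;b+=M@e
    P=np.linalg.solve(A,b)
    return P,[np.round(proj(n,P)[0]-uv,1) for n,uv in uvs]
def crop(n,img,x0,y0,x1,y1,s,out):
    assert not os.path.exists(out)
    cv2.imwrite(out,cv2.resize(img[y0:y1,x0:x1],None,fx=s,fy=s,interpolation=cv2.INTER_CUBIC))
E
python3 - <<'E'
from h import *
print(proj('top',[[0,0,0],[300,0,0],[600,0,0]]),proj('side',[[0,0,0],[600,0,0]]))
t=cv2.imread('pics/top0.png');s=cv2.imread('pics/side0.png')
crop('top',t,260,120,480,250,3.6,'pics/t0a.png')
crop('side',s,260,110,440,250,4,'pics/s0a.png')
crop('top',t,140,150,340,260,4,'pics/t0b.png')
E
```

```text
[[315.33111295 376.09838175]
 [316.31469985 275.13608695]
 [317.24449415 179.69544305]] [[484.83271965 334.00356971]
 [307.91077891 219.00591224]]
```

View pics/t0a.png

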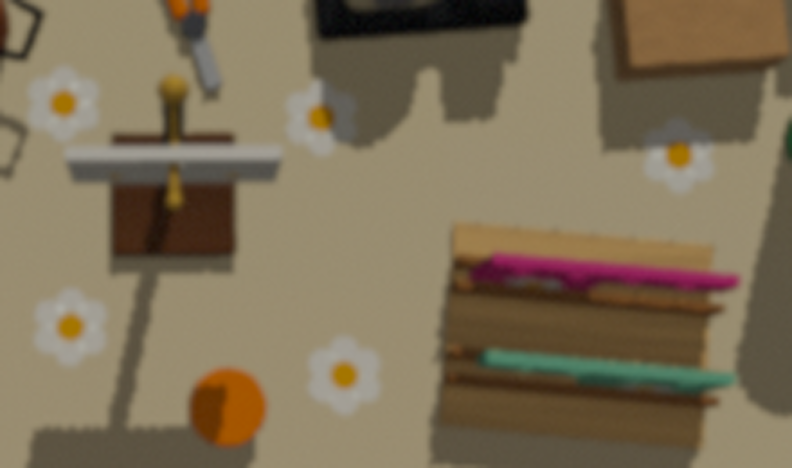

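View pics/s0a.png

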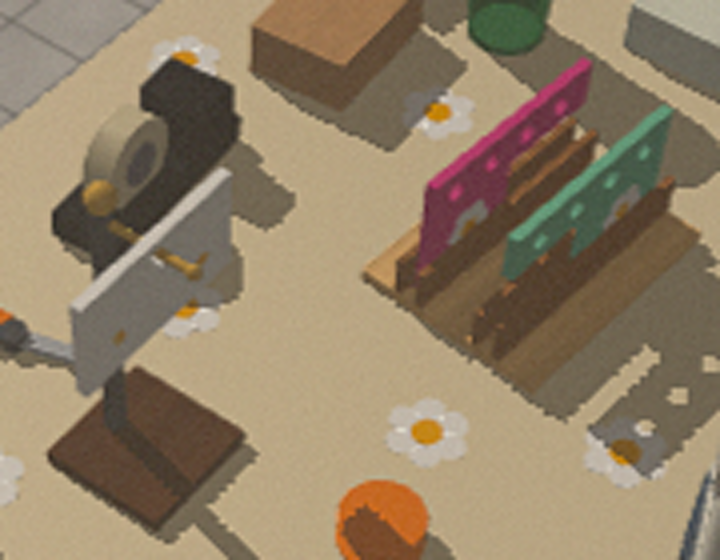

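View pics/t0b.png

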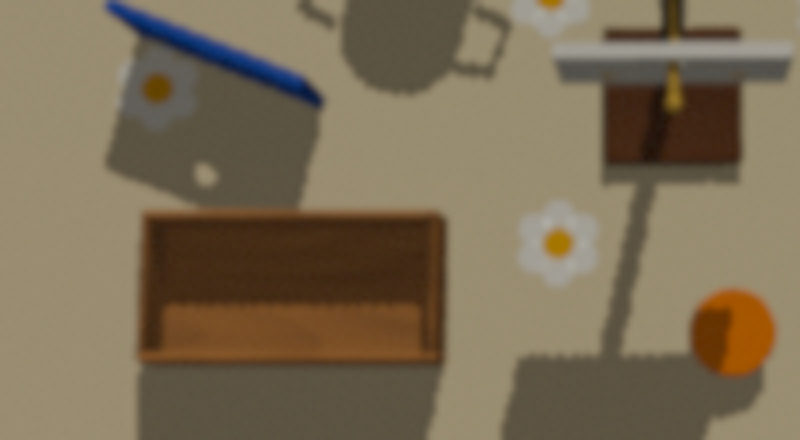

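```bash
python3 - <<'E'
from h import *
t=cv2.imread('pics/top0.png');s=cv2.imread('pics/side0.png')
def grid(img,x0,y0,x1,y1,k,out):
    c=cv2.resize(img[y0:y1,x0:x1],None,fx=k,fy=k,interpolation=cv2.INTER_CUBIC)
    for x in range(x0-x0%10+10,x1,10):
        cv2.putText(c,str(x),(int((x-x0+.5)*k),10),0,.35,(0,0,255),1); c[:14:1,int((x-x0+.5)*k)]=(0,0,255)
    for y in range(y0-y0%10+10,y1,10):
        cv2.putText(c,str(y),(0,int((y-y0+.5)*k)),0,.35,(0,0,255),1); c[int((y-y0+.5)*k),:14]=(0,0,255)
    cv2.imwrite(out,c)
grid(t,270,135,350,200,9,'pics/g_t_stand.png')
grid(s,265,145,335,245,6,'pics/g_s_stand.png')
grid(t,375,175,475,245,8,'pics/g_t_rack.png')
grid(s,345,115,445,215,6,'pics/g_s_rack.png')
E
```

```text
(no output)
```

View pics/g_t_stand.png

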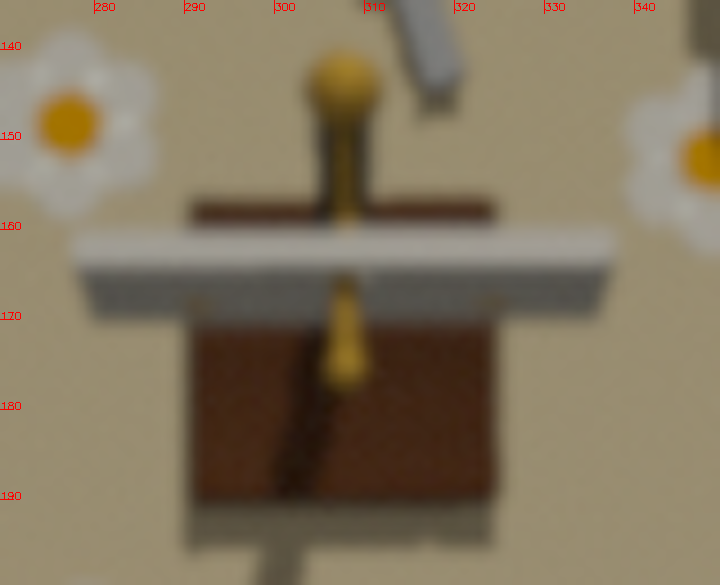

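View pics/g_s_stand.png

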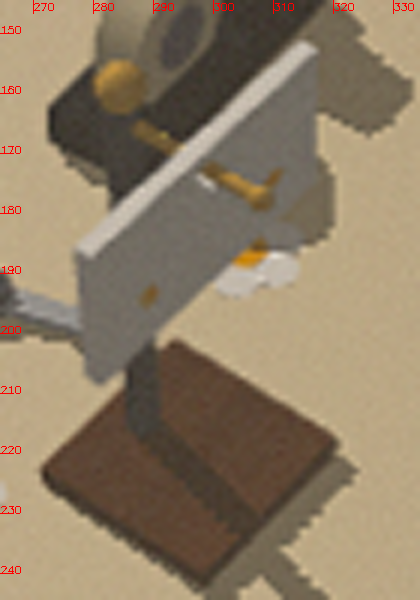

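View pics/g_t_rack.png

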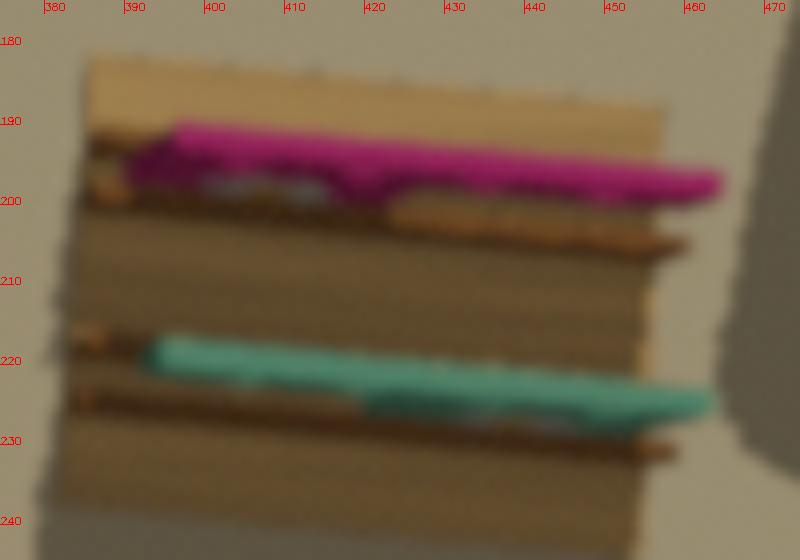

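View pics/g_s_rack.png

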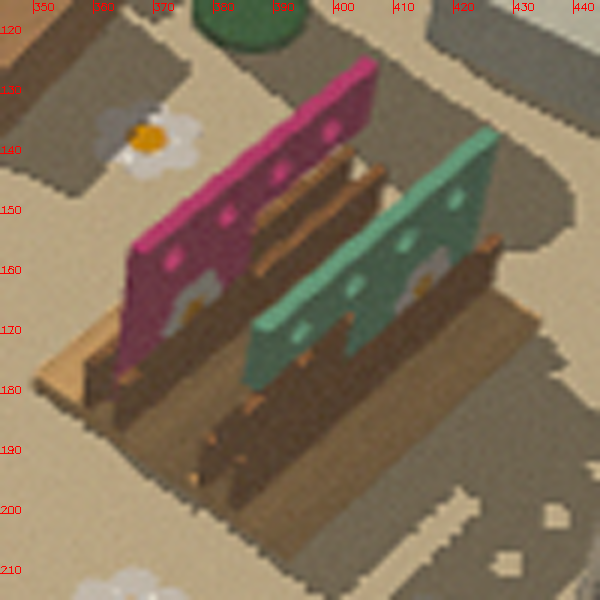

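```bash
python3 - <<'E'
from h import *
f=lambda *a:print(a[0],*[np.round(x,1) for x in tri([('top',a[1]),('side',a[2])])])
f('pegtipball',(307.6,175.2),(308.0,177.8))
f('postball',(307.7,144.3),(283.5,159.5))
for uv in [(290,157.5),(324.0,157.5),(324.2,190.6),(290,190.6)]: print('foot top',onz('top',uv,14))
for uv in [(293,202),(320.5,218.5),(297.5,240),(271,223)]: print('foot side',onz('side',uv,14))
f('sign topL',(277.5,162.8),(278.8,187)); f('sign topR',(337,162.5),(316,153))
f('sign topL',(277.5,162.8),(278,186.5)); f('sign topR',(337,162.5),(314.5,152.5))
for z in(252,):
  for n,uvs in (('top',[(277.3,161),(277.3,164.5),(337,161),(337,164.5)]),('side',[(276.8,186.3),(278.8,187.3),(313.5,152),(315.5,153.5)])):
    for uv in uvs: print(n,uv,onz(n,uv,z).round(1))
for uv in [(396,190.5),(395,194),(464,196.7),(464,199.5)]: print('pink top',uv,onz('top',uv,132).round(1))
for uv in [(365.3,156),(367.3,156.7),(404,125),(406.5,126.2)]: print('pink side',uv,onz('side',uv,132).round(1))
for h,uv in zip((4,3,2,1),[(371.5,158), (381.0,151), (389.7,143.7), (398.3,136.8)]): print('hole',h,onz('side',uv,110).round(1))
for uv in [(385.5,182),(457,188),(453.5,244.5),(380.5,237.5)]: print('rack',onz('top',uv,12).round(1))
for uv in [(322.5,233)]: print('reel',onz('top',uv,28).round(1))
t=cv2.imread('pics/top0.png'); h=cv2.cvtColor(t,cv2.COLOR_BGR2HSV)
m=cv2.inRange(h,(5,150,80),(20,255,255));m[:215]=0;m[250:]=0;m[:,:300]=0;m[:,345:]=0
M=cv2.moments(m,True);print(M['m10']/M['m00'],M['m01']/M['m00'],M['m00'])
# crate rim
for uv in [(175.5,203.5),(250.5,203.5),(250.5,240.5),(174.5,240.5)]: print('crate',onz('top',uv,60).round(1))
E
```

```text
pegtipball [569.9  30.6 238. ] [[-0.1 -0.1]
 [ 0.1  0. ]]
postball [651.9  32.3 255.5] [[-0.4 -0.7]
 [ 0.8  0.2]]
foot top [667.79929562  87.35978155  14.        ]
foot top [669.32780053 -20.50299558  14.        ]
foot top [563.00349729 -21.94482984  14.        ]
foot top [561.63206085  85.50263996  14.        ]
foot side [672.41101096 -14.19857652  14.        ]
foot side [564.31010843 -17.68131166  14.        ]
foot side [567.37354377  87.56718222  14.        ]
foot side [670.70815129  90.3900779   14.        ]
sign topL [600.5 111.2 250.4] [[-0.2 -0.3]
 [ 0.4  0.1]]
sign topR [604.  -46.9 249.1] [[-0.2 -0.4]
 [ 0.4  0.1]]
sign topL [601.2 111.7 251.9] [[-0.4 -0.7]
 [ 0.8  0.2]]
sign topR [605.7 -45.8 250.2] [[-0.6 -1.1]
 [ 1.2  0.3]]
top (277.3, 161) [604.2 111.2 252. ]
top (277.3, 164.5) [594.7 111.  252. ]
top (337, 161) [606.4 -47.3 252. ]
top (337, 164.5) [596.9 -47.3 252. ]
side (276.8, 186.3) [606. 114. 252.]
side (278.8, 187.3) [599.7 113.3 252. ]
side (313.5, 152) [611.1 -42.8 252. ]
side (315.5, 153.5) [603.2 -41.8 252. ]
pink top (396, 190.5) [ 547.8 -226.3  132. ]
pink top (395, 194) [ 537.5 -223.2  132. ]
pink top (464, 196.7) [ 532.1 -424.1  132. ]
pink top (464, 199.5) [ 523.9 -423.9  132. ]
pink side (365.3, 156) [ 552.4 -222.4  132. ]
pink side (367.3, 156.7) [ 545.9 -223.8  132. ]
pink side (404, 125) [ 536.1 -417.3  132. ]
pink side (406.5, 126.2) [ 526.7 -417.5  132. ]
hole 4 [ 543.5 -246.2  110. ]
hole 3 [ 537.8 -290.5  110. ]
hole 2 [ 534.7 -335.6  110. ]
hole 1 [ 530.7 -380.   110. ]
rack [ 593.3 -215.9   12. ]
rack [ 577. -443.   12.]
rack [ 398.5 -426.5   12. ]
rack [ 417.8 -198.5   12. ]
reel [428.8 -17.2  28. ]
322.7972222222222 232.87222222222223 360.0
crate [510.8 428.   60. ]
crate [513.6 202.4  60. ]
crate [402.  199.2  60. ]
crate [399.6 425.4  60. ]
```

```bash
cat >> h.py <<'E'
def to(pos,rpy):
    s=r.sense(); R=Ro.from_euler('xyz',s['tcp_rot']); T=Ro.from_euler('xyz',rpy)
    d=R.inv().apply(np.array(pos)-s['eef_pos']); w=(R.inv()*T).as_rotvec()
    print('t',round(s['clock'],2),'pos',s['eef_pos'].round(1),'rpy',s['tcp_rot'].round(3),'F',s['contact_force'].round(1),'op',round(s['opening'],3))
    print('dp',d.round(1),'ang',w.round(3),'rows',round(max(np.linalg.norm(d)/41.7,np.linalg.norm(w)/.125),1))
E
python3 -c "
from h import *
to([450,-300,340],[3.1416,0,1.0]);to([601.5,70,340],[3.1416,0,1.587])"; python3 -m creep '[{"dp":[0,0,-110],"angular":[0,0,-0.3],"fingers":85},{"dp":[0,0,-110],"angular":[0,0,-0.3],"fingers":85},{"dp":[0,0,-110],"angular":[0,0,-0.3],"fingers":85}]' 40
python3 -c "
from h import *
to([601.5,70,340],[3.1416,0,1.587])"
```

```text
t 0.1 pos [ 221.1 -584.1  230.6] rpy [-3.14   0.     0.362] F [-0.3 -0.   0. ] op 1.002
dp [ 314.7 -184.8 -109.1] ang [-0.001 -0.    -0.638] rows 9.1
t 0.1 pos [ 221.1 -584.1  230.6] rpy [-3.14   0.     0.362] F [-0.3 -0.   0. ] op 1.002
dp [ 587.3 -477.3 -108.8] ang [-1.000e-03 -1.000e-03 -1.225e+00] rows 18.3
clock: 0.35
eef_pos: [221.4, -585.0, 344.5]
tcp_rot: [3.14, 0.001, 0.669]
contact_force: [-0.3, -0.9, 0.3]
opening: 0.994
t 0.35 pos [ 221.4 -585.   344.5] rpy [3.14e+00 1.00e-03 6.69e-01] F [-0.3 -0.9  0.3] op 0.994
dp [ 704.4 -278.2    3.5] ang [ 0.001  0.001 -0.918] rows 18.2
```

```bash
A='x'; python3 -m creep '[{"dp":[704,-278,0],"angular":[0,0,-0.92],"fingers":50},{"dp":[704,-278,0],"angular":[0,0,-0.92],"fingers":50},{"dp":[704,-278,0],"angular":[0,0,-0.92],"fingers":50},{"dp":[704,-278,0],"angular":[0,0,-0.92],"fingers":50},{"dp":[704,-278,0],"angular":[0,0,-0.92],"fingers":50}]'
python3 -c "
from h import *
to([601.5,70,340],[3.1416,0,1.587])"
```

```text
clock: 0.77
eef_pos: [327.4, -403.3, 341.0]
tcp_rot: [-3.141, -0.0, 1.292]
contact_force: [1.4, -0.1, -0.1]
opening: 0.585
t 0.77 pos [ 327.4 -403.3  341. ] rpy [-3.141 -0.     1.292] F [ 1.4 -0.1 -0.1] op 0.585
dp [530.4 133.5   1.1] ang [-0.    -0.    -0.295] rows 13.1
```

```bash
python3 -m creep '[{"dp":[530,133,0],"angular":[0,0,-0.3],"fingers":50},{"dp":[530,133,0],"angular":[0,0,-0.3],"fingers":50},{"dp":[530,133,0],"angular":[0,0,-0.3],"fingers":50},{"dp":[530,133,0],"angular":[0,0,-0.3],"fingers":50},{"dp":[530,133,0],"angular":[0,0,-0.3],"fingers":50}]'
python3 -c "
from h import *
to([601.5,70,340],[3.1416,0,1.587])"
```

```text
clock: 1.18
eef_pos: [432.7, -223.3, 341.2]
tcp_rot: [-3.142, -0.0, 1.587]
contact_force: [1.2, -0.7, -0.4]
opening: 0.582
t 1.18 pos [ 432.7 -223.3  341.2] rpy [-3.142 -0.     1.587] F [ 1.2 -0.7 -0.4] op 0.582
dp [290.6 173.5   1.2] ang [-0. -0. -0.] rows 8.1
```

```bash
python3 -m creep '[{"dp":[290,173,0],"angular":[0,0,0],"fingers":50},{"dp":[290,173,0],"angular":[0,0,0],"fingers":50},{"dp":[290,173,0],"angular":[0,0,0],"fingers":50},{"dp":[290,173,0],"angular":[0,0,0],"fingers":50},{"dp":[290,173,0],"angular":[0,0,0],"fingers":50}]'
python3 -c "
from h import *
to([601.5,70,340],[3.1416,0,1.587])"
```

```text
clock: 1.6
eef_pos: [536.7, -42.6, 341.1]
tcp_rot: [-3.141, 0.0, 1.587]
contact_force: [0.5, -0.7, -0.4]
opening: 0.587
t 1.6 pos [536.7 -42.6 341.1] rpy [-3.141  0.     1.587] F [ 0.5 -0.7 -0.4] op 0.587
dp [111.6  66.7   1.1] ang [-0.  0. -0.] rows 3.1
```

```bash
python3 -m creep '[{"dp":[111.5,66.5,0],"angular":[0,0,0],"fingers":50},{"dp":[111.5,66.5,0],"angular":[0,0,0],"fingers":50},{"dp":[111.5,66.5,0],"angular":[0,0,0],"fingers":50},{"dp":[111.5,66.5,40],"angular":[0,0,0],"fingers":50},{"dp":[111.5,66.5,60],"angular":[0,0,0],"fingers":50}]'
python3 - <<'E'
from h import *
to([601.5,70,224],[3.1416,0,1.587])
t=optics.grab_frame('top');s=optics.grab_frame('side')
crop('top',t,270,120,370,200,7,'pics/t1.png');crop('side',s,250,100,350,220,5,'pics/s1.png')
print(proj('top',[601.5,70,282]),proj('side',[601.5,70,282]))
E
```

```text
clock: 2.02
eef_pos: [601.2, 70.6, 278.4]
tcp_rot: [-3.14, -0.0, 1.59]
contact_force: [-1.5, -0.8, -1.9]
opening: 0.584
t 2.02 pos [601.2  70.6 278.4] rpy [-3.14 -0.    1.59] F [-1.5 -0.8 -1.9] op 0.584
dp [-0.6  0.3 54.4] ang [-0.001 -0.     0.003] rows 1.3
[[292.49023278 159.76232983]] [[288.7661205  169.52494181]]
```

View pics/t1.png

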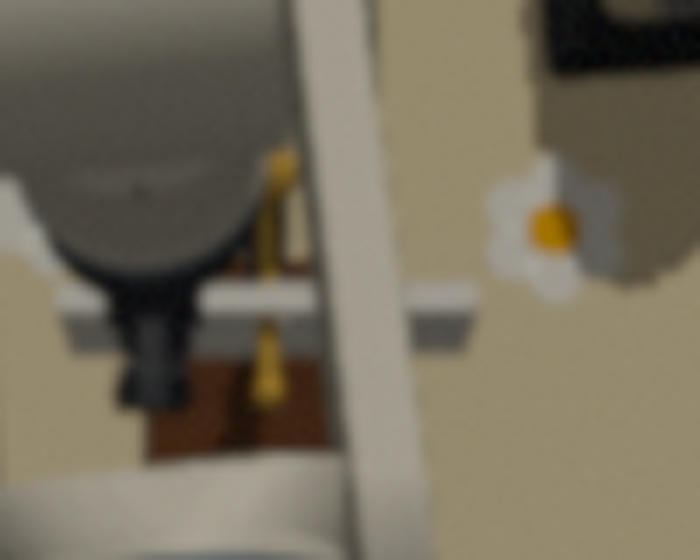

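View pics/s1.png

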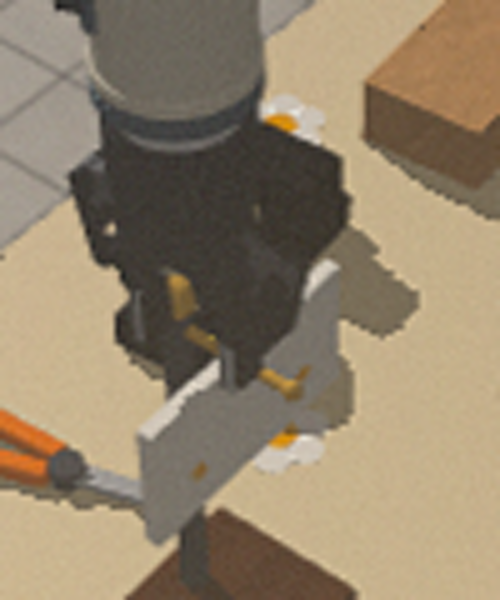

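```bash
python3 -m creep '[{"dp":[-0.5,0,20],"angular":[0,0,0],"fingers":50},{"dp":[-0.5,0,40],"angular":[0,0,0],"fingers":50},{"dp":[-0.5,0,52],"angular":[0,0,0],"fingers":50},{"dp":[-0.5,0,52],"angular":[0,0,0],"fingers":50}]'
python3 -m creep '[{"dp":[0,0,0],"angular":[0,0,0],"fingers":14},{"dp":[0,0,0],"angular":[0,0,0],"fingers":14},{"dp":[0,0,0],"angular":[0,0,0],"fingers":14},{"dp":[0,0,0],"angular":[0,0,0],"fingers":14}]' 40
python3 - <<'E'
from h import *
to([601.5,70,224],[3.1416,0,1.587])
s=optics.grab_frame('side')
crop('side',s,250,100,350,220,5,'pics/s2.png')
E
```

```text
clock: 2.45
eef_pos: [599.8, 66.7, 227.8]
tcp_rot: [-3.138, 0.0, 1.586]
contact_force: [0.3, -0.6, -0.3]
opening: 0.588
clock: 2.78
eef_pos: [601.6, 67.3, 230.6]
tcp_rot: [3.14, -0.0, 1.587]
contact_force: [-0.1, 0.2, -0.3]
opening: 0.166
t 2.78 pos [601.6  67.3 230.6] rpy [ 3.14  -0.     1.587] F [-0.1  0.2 -0.3] op 0.166
dp [ 2.7 -0.   6.6] ang [ 0.002 -0.    -0.   ] rows 0.2
```

View pics/s2.png

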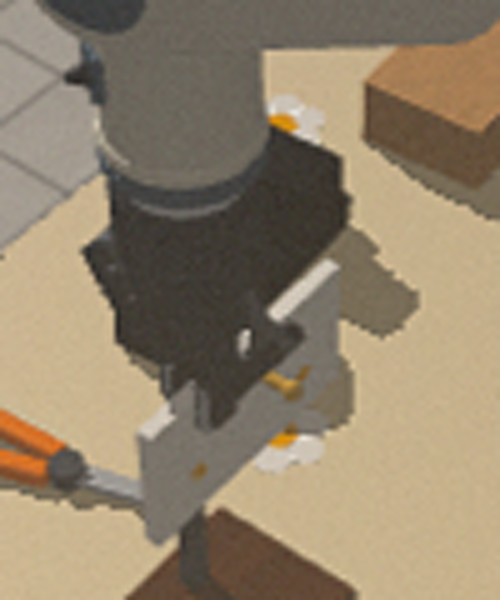

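```bash
python3 -m creep '[{"dp":[0,0,8],"angular":[0,0,0],"fingers":16},{"dp":[0,0,8],"angular":[0,0,0],"fingers":16}]' 
python3 -m creep '[{"dp":[0,0,0],"angular":[0,0,0],"fingers":0},{"dp":[0,0,0],"angular":[0,0,0],"fingers":0},{"dp":[0,0,0],"angular":[0,0,0],"fingers":0},{"dp":[0,0,0],"angular":[0,0,0],"fingers":0}]' 50
python3 -m creep '[{"dp":[0,0,-3],"angular":[0,0,0],"fingers":0},{"dp":[0,0,-6],"angular":[0,0,0],"fingers":0},{"dp":[0,0,-6],"angular":[0,0,0],"fingers":0}]'
python3 - <<'E'
from h import *
to([601.5,70,224],[3.1416,0,1.587])
s=optics.grab_frame('side')
crop('side',s,250,100,350,220,5,'pics/s3.png')
E
```

```text
clock: 3.0
eef_pos: [600.4, 67.3, 220.2]
tcp_rot: [-3.14, 0.0, 1.587]
contact_force: [-1.0, -0.4, 0.2]
opening: 0.189
clock: 3.33
eef_pos: [600.9, 67.4, 221.2]
tcp_rot: [-3.141, 0.0, 1.587]
contact_force: [-0.4, 0.7, -0.2]
opening: 0.108
clock: 3.58
eef_pos: [601.4, 67.4, 228.2]
tcp_rot: [3.14, -0.0, 1.587]
contact_force: [-0.7, -0.2, -0.4]
opening: 0.108
t 3.58 pos [601.4  67.4 228.2] rpy [ 3.14  -0.     1.587] F [-0.7 -0.2 -0.4] op 0.108
dp [2.6 0.2 4.2] ang [ 0.001 -0.    -0.   ] rows 0.1
```

View pics/s3.png

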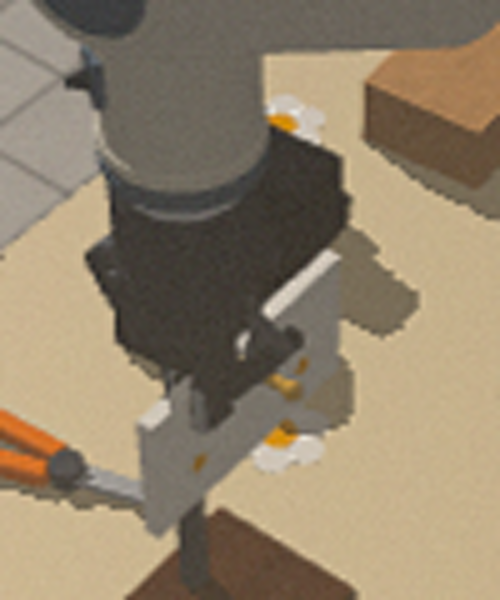

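```bash
python3 -m creep '[{"dp":[0,-10,0],"angular":[0,0,0],"fingers":0},{"dp":[0,-20,0],"angular":[0,0,0],"fingers":0},{"dp":[0,-32,0],"angular":[0,0,0],"fingers":0}]'
python3 - <<'E'
from h import *
to([601.5,70,224],[3.1416,0,1.587])
t=optics.grab_frame('top')
s=optics.grab_frame('side')
crop('side',s,250,100,350,220,5,'pics/s4.png')
crop('top',t,270,120,370,200,7,'pics/t4.png')
E
```

```text
clock: 3.88
eef_pos: [567.7, 66.8, 227.0]
tcp_rot: [-3.141, 0.0, 1.587]
contact_force: [-0.4, 0.1, -0.5]
opening: 0.104
t 3.88 pos [567.7  66.8 227. ] rpy [-3.141  0.     1.587] F [-0.4  0.1 -0.5] op 0.104
dp [ 2.7 33.9  3. ] ang [-0.001  0.    -0.   ] rows 0.8
```

View pics/s4.png

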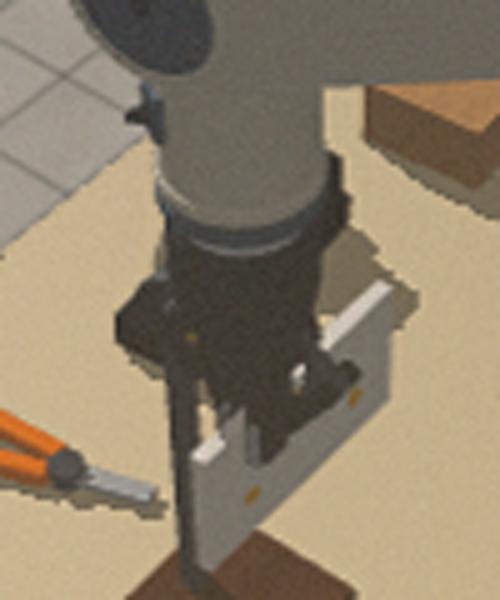

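View pics/t4.png

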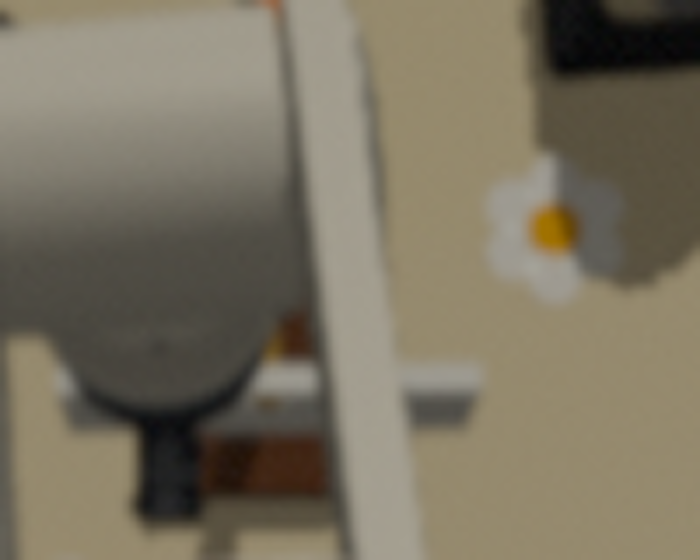

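```bash
python3 -m creep '[{"dp":[0,-30,0],"angular":[0,0,0],"fingers":0},{"dp":[0,-60,0],"angular":[0,0,0],"fingers":0},{"dp":[20,-90,0],"angular":[0,0,0],"fingers":0},{"dp":[50,-100,0],"angular":[0,0,0],"fingers":0},{"dp":[90,-110,0],"angular":[0,0,0],"fingers":0}]'
python3 - <<'E'
from h import *
T=Ro.from_euler('xyz',[np.pi,0,1.587])*Ro.from_rotvec([-.785,0,0]); 
to([450,350,150],T.as_euler('xyz'))
s=cv2.imread('pics/side0.png');crop('side',s,215,260,325,370,5,'pics/s0c.png')
E
```

```text
clock: 4.4
eef_pos: [456.0, 154.3, 227.5]
tcp_rot: [3.141, 0.001, 1.584]
contact_force: [1.5, 0.3, -1.2]
opening: 0.105
t 4.4 pos [456.  154.3 227.5] rpy [3.141e+00 1.000e-03 1.584e+00] F [ 1.5  0.3 -1.2] op 0.105
dp [195.8  -3.4  77.4] ang [-0.785  0.002 -0.002] rows 6.3
```

View pics/s0c.png

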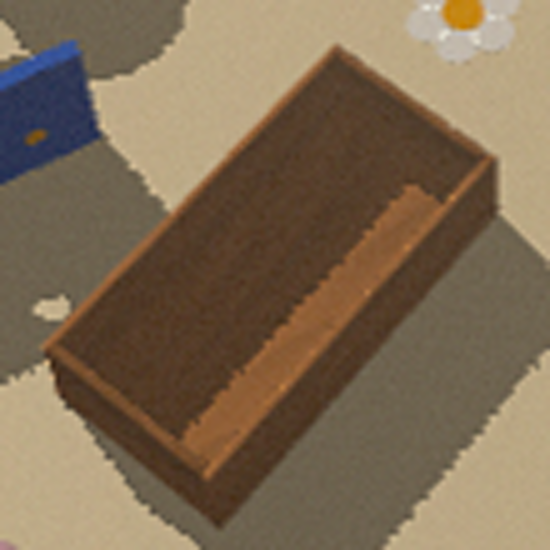

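```bash
python3 - <<'E'
from h import *
c=[onz('side',uv,60) for uv in [(282.2,268.8),(314.2,291.4),(256.2,355.4),(223.8,329.8)]]
print(np.round(c,1),np.mean(c,0))
E
python3 -m creep '[{"dp":[195,-3,0],"angular":[-0.78,0,0],"fingers":0},{"dp":[195,-3,0],"angular":[-0.78,0,0],"fingers":0},{"dp":[195,-3,0],"angular":[-0.78,0,0],"fingers":0},{"dp":[195,-3,0],"angular":[-0.78,0,0],"fingers":0},{"dp":[195,-3,0],"angular":[-0.78,0,0],"fingers":0}]'
python3 - <<'E'
from h import *
T=Ro.from_euler('xyz',[np.pi,0,1.587])*Ro.from_rotvec([-.785,0,0]); 
to([459,350,110],T.as_euler('xyz')); print(r.sense()['qpos'].round(2))
E
```

```text
[[516.4 209.8  60. ]
 [405.  208.7  60. ]
 [404.5 430.9  60. ]
 [512.7 433.8  60. ]] [459.63954669 320.79253984  60.        ]
clock: 4.82
eef_pos: [453.4, 313.4, 226.9]
tcp_rot: [2.653, 0.013, 1.579]
contact_force: [0.8, -1.1, -2.3]
opening: 0.111
t 4.82 pos [453.4 313.4 226.9] rpy [2.653 0.013 1.579] F [ 0.8 -1.1 -2.3] op 0.111
dp [ 38.  -49.5 105.5] ang [-0.296  0.015  0.001] rows 2.9
[ 0.82  0.1   2.08 -0.57  0.7   1.2 ]
```

```bash

python3 -m creep '[{"dp":[38,-45,60],"angular":[-0.296,0.015,0],"fingers":0},{"dp":[38,-45,60],"angular":[-0.296,0.015,0],"fingers":0},{"dp":[38,-45,70],"angular":[-0.296,0.015,0],"fingers":0},{"dp":[38,-47,88],"angular":[-0.296,0.015,0],"fingers":0},{"dp":[38,-47,88],"angular":[-0.296,0.015,0],"fingers":0}]'
python3 - <<'E'
from h import *
T=Ro.from_euler('xyz',[np.pi,0,1.587])*Ro.from_rotvec([-.785,0,0]); 
to([459,351,55],T.as_euler('xyz')); print(r.sense()['qpos'].round(2))
t=optics.grab_frame('top')
s=optics.grab_frame('side')
crop('side',s,190,190,350,370,3.3,'pics/s5.png')
crop('top',t,160,140,330,270,4.5,'pics/t5.png')
E
```

```text
clock: 5.23
eef_pos: [447.9, 356.3, 148.8]
tcp_rot: [2.397, 0.019, 1.566]
contact_force: [31.3, 22.3, 23.3]
opening: 0.111
t 5.23 pos [447.9 356.3 148.8] rpy [2.397 0.019 1.566] F [31.3 22.3 23.3] op 0.111
dp [ -3.5 -55.5  76.6] ang [-0.041  0.029 -0.002] rows 2.3
[ 1.03  0.32  2.19 -1.3   0.66  2.12]
```

View pics/s5.png

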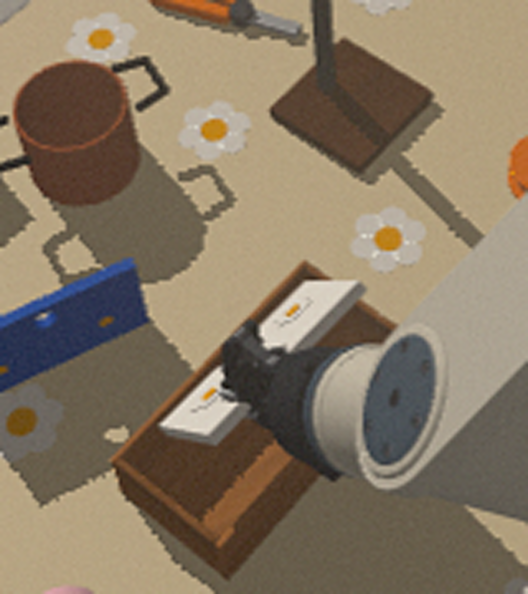

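View pics/t5.png

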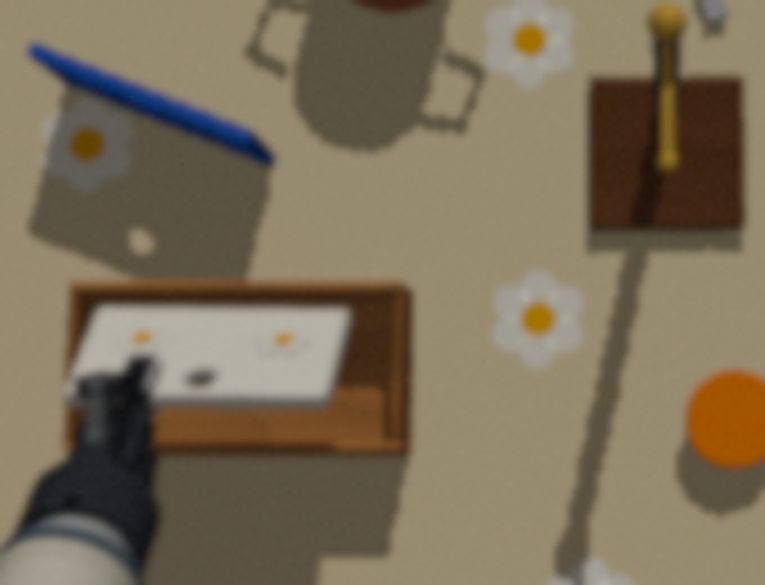

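```bash

python3 - <<'E'
from h import *
T=Ro.from_euler('xyz',[np.pi,0,1.587])*Ro.from_rotvec([-.576,0,0]); 
to([466,343,130],T.as_euler('xyz')); print(r.sense()['qpos'].round(3))
E
```

```text
t 5.33 pos [445.2 357.1 144.4] rpy [2.405 0.021 1.565] F [ 0.3 -0.1 -1.1] op 0.111
dp [-13.7   5.6  24.9] ang [ 0.161  0.031 -0.005] rows 1.3
[ 1.034  0.323  2.192 -1.29   0.658  2.116]
```

```bash

python3 -m creep '[{"dp":[-7,0,0],"angular":[0.08,0.015,0],"fingers":0},{"dp":[-14,5,12],"angular":[0.16,0.03,0],"fingers":0},{"dp":[-14,5,25],"angular":[0.16,0.03,0],"fingers":0},{"dp":[-14,5,25],"angular":[0.16,0.03,0],"fingers":0}]'
python3 - <<'E'
from h import *
T=Ro.from_euler('xyz',[np.pi,0,1.587])*Ro.from_rotvec([-.576,0,0]); 
to([468,343,61.5],T.as_euler('xyz')); print(r.sense()['qpos'].round(3))
E
```

```text
clock: 5.67
eef_pos: [471.3, 342.1, 135.1]
tcp_rot: [2.558, -0.002, 1.587]
contact_force: [-0.1, -0.8, -0.7]
opening: 0.106
t 5.67 pos [471.3 342.1 135.1] rpy [ 2.558e+00 -2.000e-03  1.587e+00] F [-0.1 -0.8 -0.7] op 0.106
dp [  0.8 -43.4  59.6] ang [ 0.008 -0.002 -0.001] rows 1.8
[ 0.872  0.299  2.143 -1.012  0.512  1.715]
```

```bash

python3 -m creep '[{"dp":[0,-18,20],"angular":[0,0,0],"fingers":0},{"dp":[1,-36,44],"angular":[0,0,0],"fingers":0},{"dp":[1,-36,44],"angular":[0,0,0],"fingers":0}]'
python3 - <<'E'
from h import *
T=Ro.from_euler('xyz',[np.pi,0,1.587])*Ro.from_rotvec([-.576,0,0]); 
to([468,343,61.5],T.as_euler('xyz')); print(r.sense()['qpos'].round(3))
t=optics.grab_frame('top')
s=optics.grab_frame('side')
crop('side',s,190,220,330,370,4,'pics/s6.png')
crop('top',t,160,140,330,270,4.5,'pics/t6.png')
E
```

```text
clock: 5.92
eef_pos: [461.3, 341.6, 74.0]
tcp_rot: [2.562, 0.003, 1.588]
contact_force: [-1.2, -1.1, -1.9]
opening: 0.108
t 5.92 pos [461.3 341.6  74. ] rpy [2.562 0.003 1.588] F [-1.2 -1.1 -1.9] op 0.108
dp [ 1.3 -1.2 14.1] ang [0.004 0.002 0.002] rows 0.3
[ 0.889  0.416  2.181 -1.262  0.457  2.012]
```

View pics/s6.png

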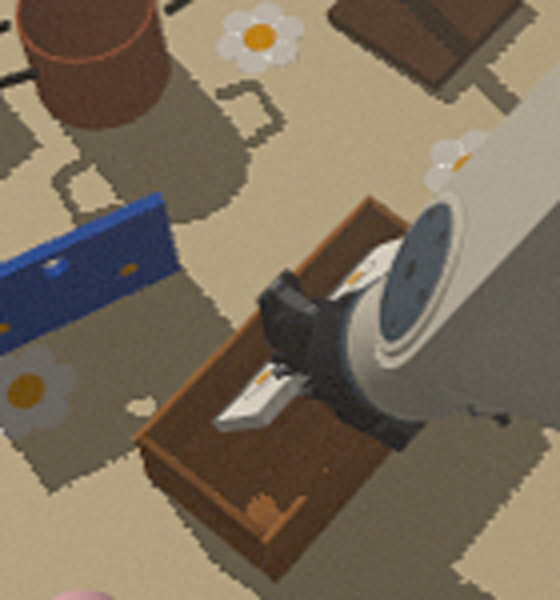

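View pics/t6.png

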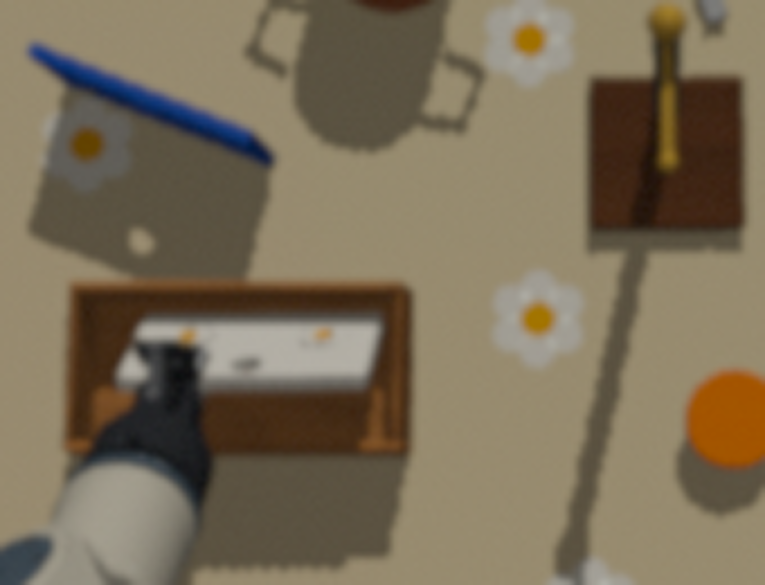

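```bash

python3 - <<'E'
from h import *
T=Ro.from_euler('xyz',[np.pi,0,1.587])*Ro.from_rotvec([-.436,0,0]); 
to([475,345,66],T.as_euler('xyz')); print(r.sense()['qpos'].round(3))
E
```

```text
t 6.02 pos [462.7 342.8  77.5] rpy [2.560e+00 2.000e-03 1.589e+00] F [ 0.3 -0.4 -0.5] op 0.11
dp [ 2.   4.  16.4] ang [0.146 0.001 0.002] rows 1.2
[ 0.889  0.41   2.177 -1.252  0.46   1.998]
```

```bash

python3 -m creep '[{"dp":[1,2,2],"angular":[0.075,0,0],"fingers":0},{"dp":[2,4,8],"angular":[0.145,0,0],"fingers":0},{"dp":[2,4,14],"angular":[0.145,0,0],"fingers":0},{"dp":[2,4,14],"angular":[0.145,0,0],"fingers":0}]'
python3 - <<'E'
from h import *
T=Ro.from_euler('xyz',[np.pi,0,1.587])*Ro.from_rotvec([-.436,0,0]); 
to([475,345,66],T.as_euler('xyz')); print(r.sense()['qpos'].round(3))
t=optics.grab_frame('top')
s=optics.grab_frame('side')
crop('side',s,190,220,330,370,4,'pics/s7.png')
crop('top',t,160,140,330,270,4.5,'pics/t7.png')
E
```

```text
clock: 6.35
eef_pos: [476.7, 347.7, 71.1]
tcp_rot: [2.702, -0.005, 1.588]
contact_force: [0.1, -0.8, 0.1]
opening: 0.108
t 6.35 pos [476.7 347.7  71.1] rpy [ 2.702 -0.005  1.588] F [ 0.1 -0.8  0.1] op 0.108
dp [-2.7 -3.7  3.9] ang [ 0.003 -0.005 -0.001] rows 0.1
[ 0.801  0.417  2.088 -0.791  0.431  1.478]
```

View pics/s7.png

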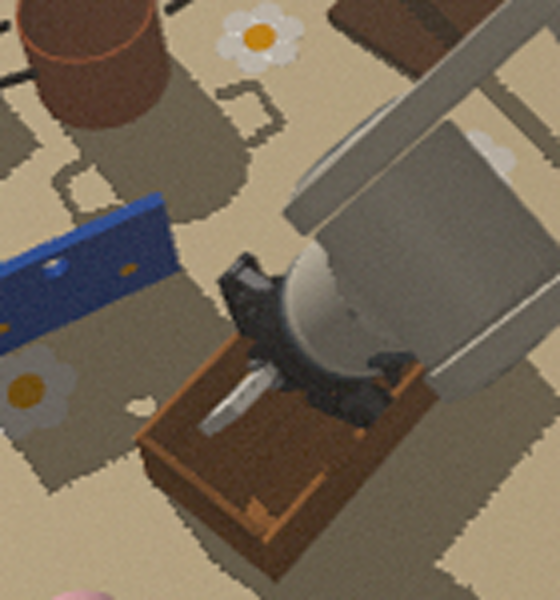

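View pics/t7.png

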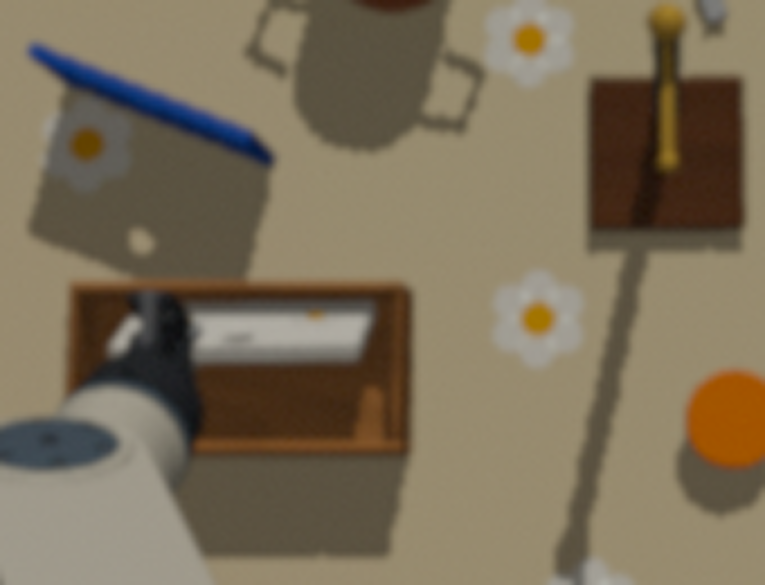

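```bash

python3 -m creep '[{"dp":[0,-1,2],"angular":[0,0,0],"fingers":0},{"dp":[0,-2,4],"angular":[0,0,0],"fingers":0},{"dp":[0,-2,4],"angular":[0,0,0],"fingers":0}]'
python3 -m creep '[{"dp":[0,-0.5,1.5],"angular":[0,0,0],"fingers":0},{"dp":[0,-1,3],"angular":[0,0,0],"fingers":0},{"dp":[0,-1,3],"angular":[0,0,0],"fingers":0}]'
```

```text
clock: 6.7
eef_pos: [473.2, 345.4, 63.4]
tcp_rot: [2.704, -0.0, 1.588]
contact_force: [0.1, 0.2, -1.2]
opening: 0.105
clock: 6.95
eef_pos: [474.2, 346.0, 61.8]
tcp_rot: [2.702, -0.001, 1.587]
contact_force: [-12.5, -3.1, 23.5]
opening: 0.109
```

```bash

python3 -m creep '[{"dp":[0,-2,-1.5],"angular":[0,0,0],"fingers":0},{"dp":[0,-2,-1.5],"angular":[0,0,0],"fingers":0}]'
python3 -m creep '[{"dp":[0,0,0],"angular":[0,0,0],"fingers":40},{"dp":[0,0,0],"angular":[0,0,0],"fingers":40},{"dp":[0,0,0],"angular":[0,0,0],"fingers":40},{"dp":[0,0,0],"angular":[0,0,0],"fingers":40},{"dp":[0,0,0],"angular":[0,0,0],"fingers":40}]'
python3 - <<'E'
from h import *
t=optics.grab_frame('top')
s=optics.grab_frame('side')
crop('side',s,190,220,330,370,4,'pics/s8.png')
crop('top',t,160,140,330,270,4.5,'pics/t8.png')
E
```

```text
clock: 7.12
eef_pos: [472.1, 346.2, 61.8]
tcp_rot: [2.702, -0.002, 1.588]
contact_force: [-3.3, -0.2, 10.2]
opening: 0.107
clock: 7.53
eef_pos: [471.8, 345.5, 60.8]
tcp_rot: [2.704, -0.001, 1.587]
contact_force: [-0.1, -0.6, 0.7]
opening: 0.475
```

View pics/s8.png

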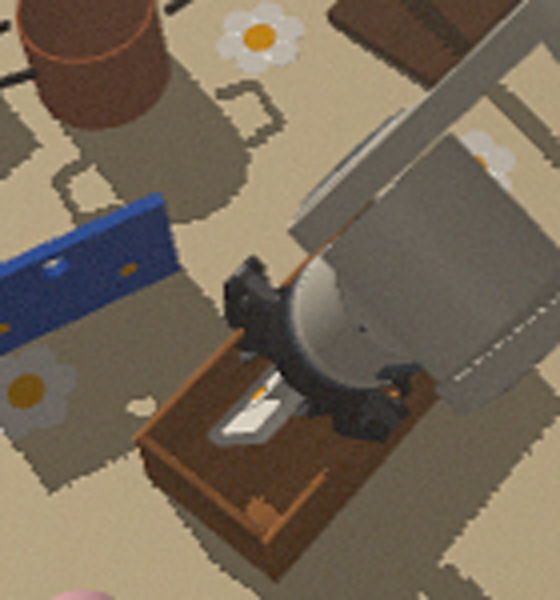

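View pics/t8.png

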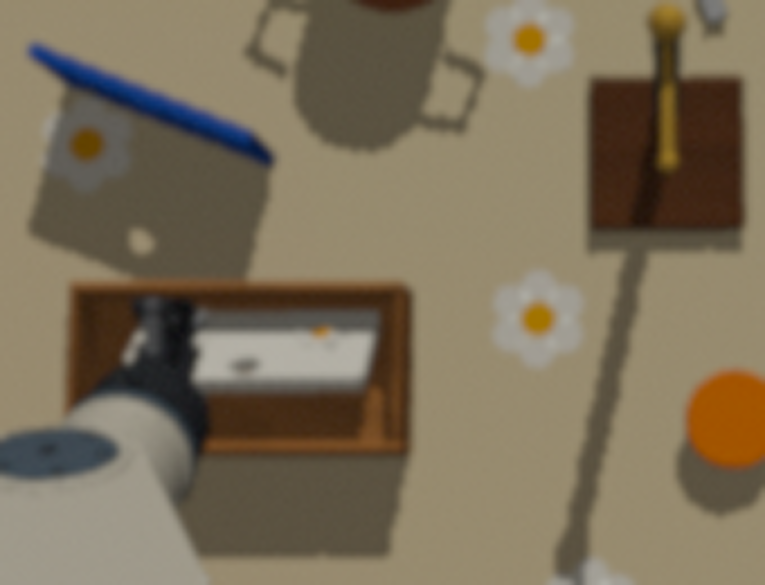

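```bash

python3 -m creep '[{"dp":[0,0,-12],"angular":[0,0,0],"fingers":40},{"dp":[0,0,-24],"angular":[0,0,0],"fingers":40},{"dp":[0,0,-36],"angular":[0,0,0],"fingers":40},{"dp":[0,0,-60],"angular":[0,0,0],"fingers":40},{"dp":[0,0,-90],"angular":[0,0,0],"fingers":40}]'
python3 - <<'E'
from h import *
t=optics.grab_frame('top')
s=optics.grab_frame('side')
crop('side',s,190,220,330,370,4,'pics/s9.png')
crop('top',t,160,140,330,270,4.5,'pics/t9.png')
print(r.sense()['eef_pos'])
E
```

```text
clock: 8.05
eef_pos: [433.0, 344.1, 141.9]
tcp_rot: [2.706, 0.001, 1.586]
contact_force: [0.5, 0.1, -0.2]
opening: 0.472
[434.00799166 346.31511344 145.98503316]
```

View pics/s9.png

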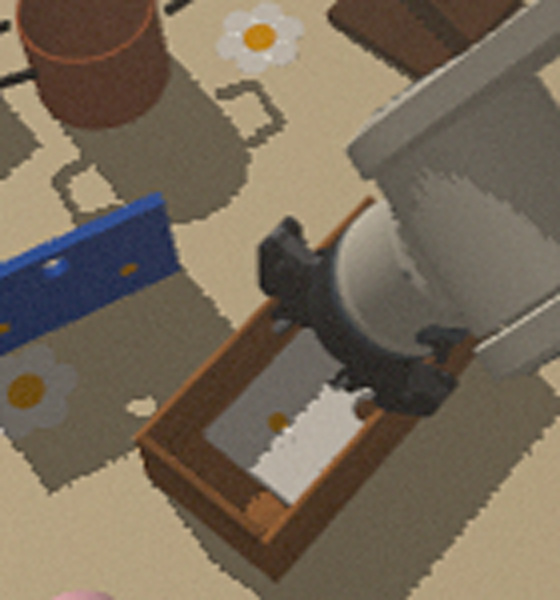

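View pics/t9.png

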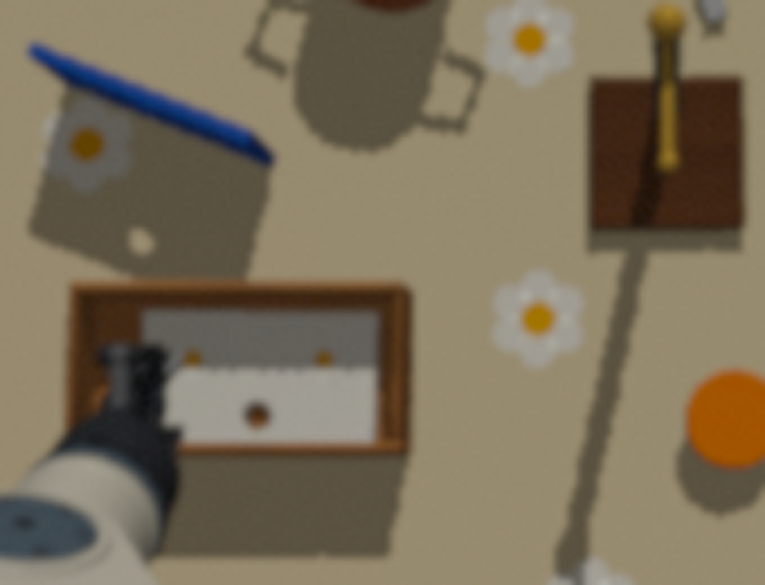

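```bash

python3 - <<'E'
from h import *
to([420,250,340],[np.pi,0,1.55])
E
```

```text
t 8.15 pos [434.  346.3 146. ] rpy [ 2.701 -0.005  1.587] F [-0.2  0.1  0.1] op 0.472
dp [ -95.1   68.9 -182.6] ang [ 0.441 -0.013  0.036] rows 5.2
```

```bash

python3 -m creep '[{"dp":[-10,10,-35],"angular":[0.08,0,0],"fingers":50},{"dp":[-40,30,-75],"angular":[0.2,0,0],"fingers":50},{"dp":[-95,69,-182],"angular":[0.44,-0.01,0.035],"fingers":50},{"dp":[-95,69,-182],"angular":[0.44,-0.01,0.035],"fingers":50},{"dp":[-95,69,-182],"angular":[0.44,-0.01,0.035],"fingers":50}]'
python3 - <<'E'
from h import *
to([420,0,340],[np.pi,0,1.53])
print(r.sense()['qpos'].round(3))
E
```

```text
clock: 8.57
eef_pos: [424.2, 268.0, 300.0]
tcp_rot: [-3.134, -0.002, 1.552]
contact_force: [0.4, -0.2, -1.2]
opening: 0.59
t 8.57 pos [424.2 268.  300. ] rpy [-3.134e+00 -2.000e-03  1.552e+00] F [ 0.4 -0.2 -1.2] op 0.59
dp [-267.9    0.5  -40.6] ang [-0.008 -0.002  0.022] rows 6.5
[0.556 0.098 1.806 0.007 1.243 0.573]
```

```bash

python3 -m creep '[{"dp":[-268,0,-40],"angular":[-0.008,0,0.03],"fingers":50},{"dp":[-268,0,-40],"angular":[-0.008,0,0.03],"fingers":50},{"dp":[-268,0,-40],"angular":[-0.008,0,0.03],"fingers":50},{"dp":[-268,0,-40],"angular":[-0.008,0,0.03],"fingers":50},{"dp":[-268,0,-40],"angular":[-0.008,0,0.03],"fingers":50}]'
python3 - <<'E'
from h import *
to([538,-320,260],[np.pi,0,1.493])
E
```

```text
clock: 8.98
eef_pos: [419.5, 59.9, 328.5]
tcp_rot: [3.136, 0.002, 1.52]
contact_force: [1.3, -0.7, -0.3]
opening: 0.583
t 8.98 pos [419.5  59.9 328.5] rpy [3.136e+00 2.000e-03 1.520e+00] F [ 1.3 -0.7 -0.3] op 0.583
dp [-373.3  137.    70. ] ang [0.006 0.002 0.027] rows 9.7
```

```bash

python3 -m creep '[{"dp":[-373,137,0],"angular":[0.006,0.002,0.027],"fingers":50},{"dp":[-373,137,0],"angular":[0.006,0.002,0.027],"fingers":50},{"dp":[-373,137,0],"angular":[0.006,0.002,0.027],"fingers":50},{"dp":[-373,137,0],"angular":[0.006,0.002,0.027],"fingers":50},{"dp":[-373,137,0],"angular":[0.006,0.002,0.027],"fingers":50}]'
python3 - <<'E'
from h import *
to([538,-320,200],[np.pi,0,1.493])
E
```

```text
clock: 9.4
eef_pos: [481.9, -139.6, 328.8]
tcp_rot: [-3.141, -0.001, 1.493]
contact_force: [1.1, 0.3, 0.3]
opening: 0.587
t 9.4 pos [ 481.9 -139.6  328.8] rpy [-3.141e+00 -1.000e-03  1.493e+00] F [1.1 0.3 0.3] op 0.587
dp [-175.6   70.   128.6] ang [-0.    -0.001 -0.   ] rows 5.5
```

```bash

python3 -m creep '[{"dp":[-175.5,70,0],"angular":[0,0,0],"fingers":50},{"dp":[-175.5,70,50],"angular":[0,0,0],"fingers":50},{"dp":[-175.5,70,100],"angular":[0,0,0],"fingers":50},{"dp":[-175.5,70,150],"angular":[0,0,0],"fingers":50},{"dp":[-175.5,70,150],"angular":[0,0,0],"fingers":50}]'
python3 -m creep '[{"dp":[0,0,0],"angular":[0,0,0],"fingers":50}]'
python3 - <<'E'
from h import *
to([538,-320,180],[np.pi,0,1.493])
t=optics.grab_frame('top')
s=optics.grab_frame('side')
crop('side',s,340,90,460,220,4.6,'pics/s10.png')
crop('top',t,370,140,490,250,5.4,'pics/t10.png')
E
```

```text
clock: 9.82
eef_pos: [530.0, -292.5, 219.1]
tcp_rot: [3.141, -0.0, 1.492]
contact_force: [0.3, -0.5, -0.7]
opening: 0.584
clock: 9.9
eef_pos: [526.9, -292.3, 212.5]
tcp_rot: [-3.132, -0.004, 1.491]
contact_force: [-1.7, -0.2, -0.9]
opening: 0.588
t 9.9 pos [ 526.9 -292.3  212.5] rpy [-3.132 -0.004  1.491] F [-1.7 -0.2 -0.9] op 0.588
dp [-26.9  13.5  32.2] ang [-0.01  -0.004 -0.002] rows 1.1
```

View pics/s10.png

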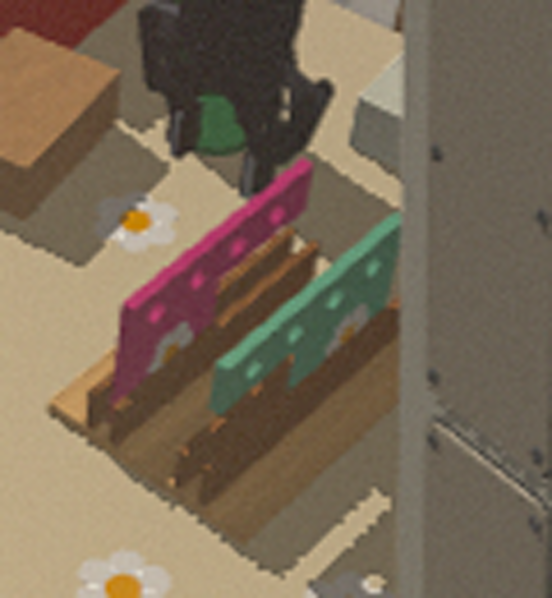

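View pics/t10.png

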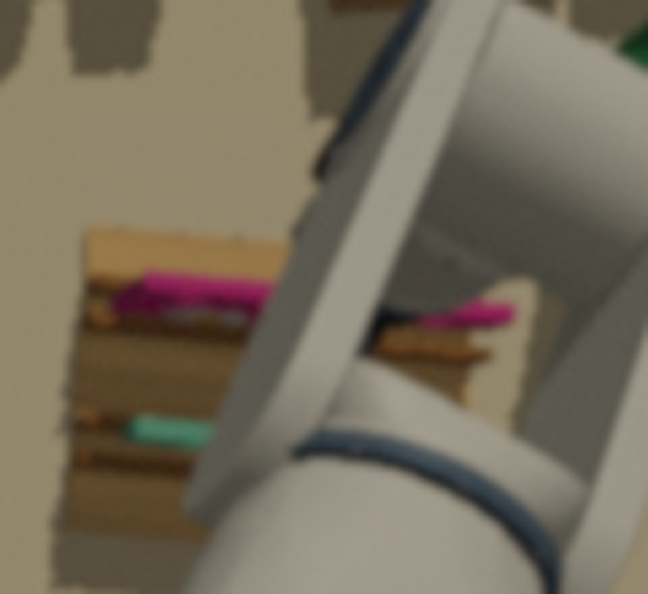

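```bash

python3 -m creep '[{"dp":[-27,13,25],"angular":[0,0,0],"fingers":50},{"dp":[-27,13,25],"angular":[0,0,0],"fingers":50},{"dp":[-27,13,25],"angular":[0,0,0],"fingers":50}]'
python3 -m creep '[{"dp":[0,0,0],"angular":[0,0,0],"fingers":45}]'
python3 - <<'E'
from h import *
to([538,-320,102],[np.pi,0,1.493])
s=optics.grab_frame('side')
crop('side',s,340,90,460,220,4.6,'pics/s11.png')
E
```

```text
clock: 10.25
eef_pos: [540.7, -317.8, 195.8]
tcp_rot: [-3.141, -0.001, 1.493]
contact_force: [0.1, 1.1, 0.8]
opening: 0.586
clock: 10.33
eef_pos: [540.9, -317.3, 197.0]
tcp_rot: [3.141, -0.001, 1.494]
contact_force: [0.6, -0.0, -0.2]
opening: 0.532
t 10.33 pos [ 540.9 -317.3  197. ] rpy [ 3.141e+00 -1.000e-03  1.494e+00] F [ 0.6 -0.  -0.2] op 0.532
dp [-3.  -2.8 95. ] ang [ 0.001 -0.001  0.001] rows 2.3
```

View pics/s11.png

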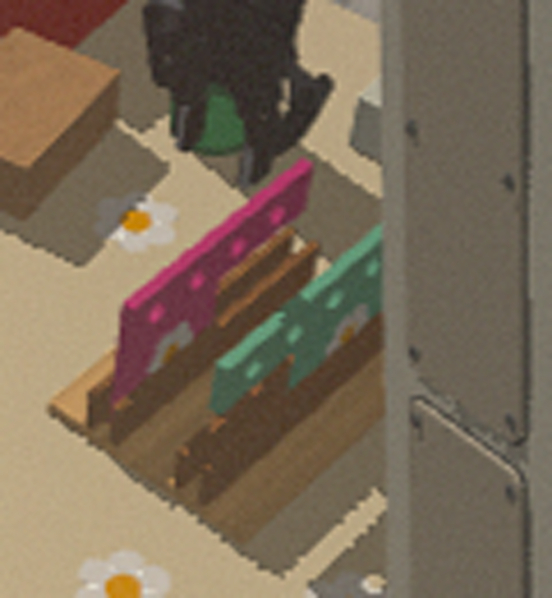

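```bash

python3 -m creep '[{"dp":[-3,-2.5,30],"angular":[0,0,0],"fingers":45},{"dp":[-3,-2.5,50],"angular":[0,0,0],"fingers":45},{"dp":[-3,-2.5,50],"angular":[0,0,0],"fingers":45}]'
python3 - <<'E'
from h import *
print(proj('side',[[540.9,-317.3,197],[540.9,-317.3,205]]))
to([538,-320,102],[np.pi,0,1.493])
t=optics.grab_frame('top')
s=optics.grab_frame('side')
crop('side',s,340,90,460,220,4.6,'pics/s12.png')
crop('top',t,370,140,490,250,5.4,'pics/t12.png')
E
```

```text
clock: 10.63
eef_pos: [536.1, -318.7, 143.5]
tcp_rot: [-3.138, -0.003, 1.494]
contact_force: [-0.9, 1.0, -0.1]
opening: 0.527
[[387.96600769 125.49683769]
 [388.26116265 123.52423409]]
t 10.63 pos [ 536.1 -318.7  143.5] rpy [-3.138e+00 -3.000e-03  1.494e+00] F [-0.9  1.  -0.1] op 0.527
dp [-1.3  2.2 41.5] ang [-0.004 -0.003  0.001] rows 1.0
```

View pics/s12.png

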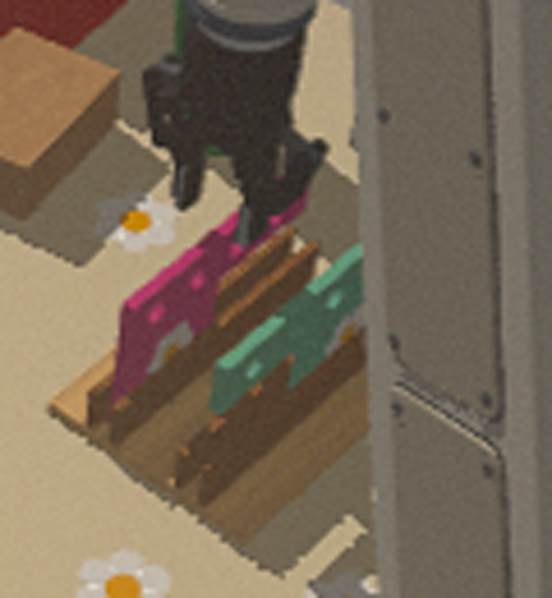

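View pics/t12.png

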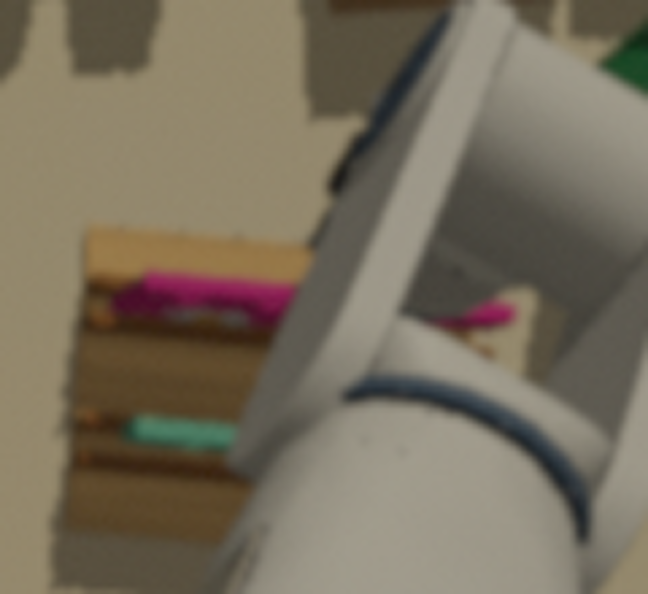

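```bash

python3 -m creep '[{"dp":[-1,0,20],"angular":[0,0,0],"fingers":45},{"dp":[-1,0,40],"angular":[0,0,0],"fingers":45},{"dp":[-1,0,43],"angular":[0,0,0],"fingers":45},{"dp":[-1,0,43],"angular":[0,0,0],"fingers":20},{"dp":[-1,0,43],"angular":[0,0,0],"fingers":20}]'
python3 - <<'E'
from h import *
to([538,-320,102],[np.pi,0,1.493])
s=optics.grab_frame('side')
crop('side',s,340,90,460,220,4.6,'pics/s13.png')
E
```

```text
clock: 11.15
eef_pos: [538.7, -321.8, 104.4]
tcp_rot: [3.14, -0.0, 1.494]
contact_force: [-0.5, 0.3, -0.2]
opening: 0.255
t 11.15 pos [ 538.7 -321.8  104.4] rpy [ 3.14  -0.     1.494] F [-0.5  0.3 -0.2] op 0.255
dp [ 1.7 -0.8  2.4] ang [ 0.001 -0.     0.001] rows 0.1
```

View pics/s13.png

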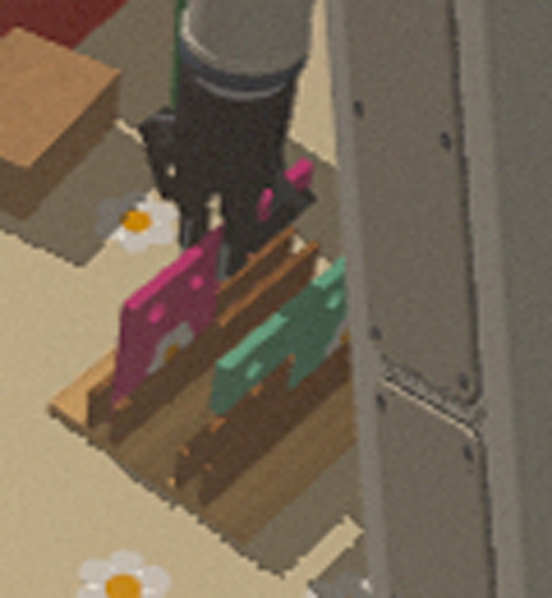

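```bash

python3 -m creep '[{"dp":[0,0,1],"angular":[0,0,0],"fingers":0},{"dp":[0,0,1],"angular":[0,0,0],"fingers":0},{"dp":[0,0,1],"angular":[0,0,0],"fingers":0},{"dp":[0,0,1],"angular":[0,0,0],"fingers":0}]' 60
python3 -m creep '[{"dp":[0,0,-8],"angular":[0,0,0],"fingers":0},{"dp":[0,0,-20],"angular":[0,0,0],"fingers":0},{"dp":[0,0,-35],"angular":[0,0,0],"fingers":0},{"dp":[0,0,-60],"angular":[0,0,0],"fingers":0},{"dp":[0,0,-90],"angular":[0,0,0],"fingers":0}]'
python3 - <<'E'
from h import *
to([500,-200,290],[np.pi,0,1.54])
s=optics.grab_frame('side')
crop('side',s,340,70,460,220,4,'pics/s14.png')
E
```

```text
clock: 11.53
eef_pos: [538.6, -322.1, 103.7]
tcp_rot: [3.14, -0.0, 1.494]
contact_force: [-1.0, -0.5, 8.2]
opening: 0.11
clock: 11.95
eef_pos: [537.0, -321.1, 192.5]
tcp_rot: [-3.14, -0.002, 1.494]
contact_force: [0.2, -1.5, -1.0]
opening: 0.108
t 11.95 pos [ 537.  -321.1  192.5] rpy [-3.140e+00 -2.000e-03  1.494e+00] F [ 0.2 -1.5 -1. ] op 0.108
dp [118.1 -46.4 -97.2] ang [-0.002 -0.002 -0.046] rows 3.8
```

View pics/s14.png

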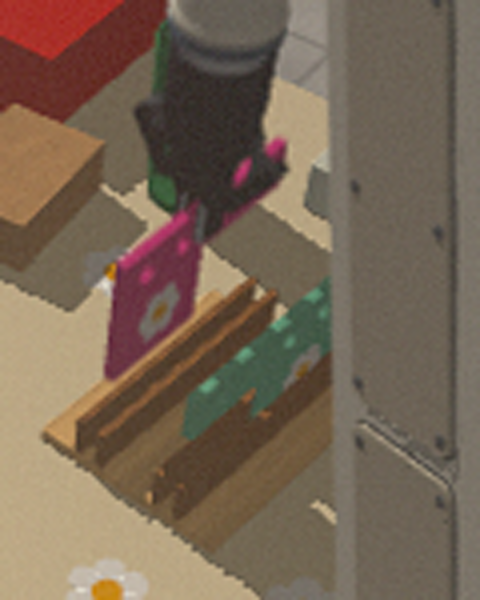

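```bash

python3 -m creep '[{"dp":[0,0,-40],"angular":[0,0,0],"fingers":0},{"dp":[0,0,-75],"angular":[0,0,-0.02],"fingers":0},{"dp":[60,-25,-85],"angular":[0,0,-0.04],"fingers":0},{"dp":[95,-40,-85],"angular":[0,0,-0.06],"fingers":0},{"dp":[130,-60,-85],"angular":[0,0,-0.09],"fingers":0}]'
python3 - <<'E'
from h import *
to([480,11.5,245],[np.pi,0,1.587])
E
```

```text
clock: 12.42
eef_pos: [495.7, -204.1, 278.7]
tcp_rot: [3.138, -0.0, 1.583]
contact_force: [0.5, 0.3, -1.0]
opening: 0.108
t 12.42 pos [ 495.7 -204.1  278.7] rpy [ 3.138 -0.     1.583] F [ 0.5  0.3 -1. ] op 0.108
dp [215.8 -13.1  33.7] ang [ 0.003 -0.    -0.004] rows 5.2
```

```bash

python3 -m creep '[{"dp":[35,0,0],"angular":[0,0,0],"fingers":0},{"dp":[75,-13,0],"angular":[0,0,0],"fingers":0},{"dp":[115,-13,0],"angular":[0,0,0],"fingers":0},{"dp":[155,-13,20],"angular":[0,0,0],"fingers":0},{"dp":[190,-13,33],"angular":[0.003,0,-0.004],"fingers":0}]'
python3 -m creep '[{"dp":[25,0,0],"angular":[0,0,0],"fingers":0},{"dp":[25,0,0],"angular":[0,0,0],"fingers":0},{"dp":[25,0,0],"angular":[0,0,0],"fingers":0},{"dp":[25,0,0],"angular":[0,0,0],"fingers":0}]'
python3 - <<'E'
from h import *
to([500,11.5,231],[np.pi,0,1.587])
def grid(img,x0,y0,x1,y1,k,out):
    c=cv2.resize(img[y0:y1,x0:x1],None,fx=k,fy=k,interpolation=cv2.INTER_CUBIC)
    for x in range(x0-x0%10+10,x1,10):
        cv2.putText(c,str(x),(int((x-x0+.5)*k),10),0,.35,(0,0,255),1); c[:14:1,int((x-x0+.5)*k)]=(0,0,255)
    for y in range(y0-y0%10+10,y1,10):
        cv2.putText(c,str(y),(0,int((y-y0+.5)*k)),0,.35,(0,0,255),1); c[int((y-y0+.5)*k),:14]=(0,0,255)
    cv2.imwrite(out,c)
t=optics.grab_frame('top')
s=optics.grab_frame('side')
cv2.imwrite('pics/full_s15.png',s);cv2.imwrite('pics/full_t15.png',t)
grid(s,265,120,385,240,4.9,'pics/s15.png')
grid(t,260,130,370,230,5.5,'pics/t15.png')
E
```

```text
clock: 12.83
eef_pos: [480.0, -13.3, 245.1]
tcp_rot: [3.141, -0.001, 1.587]
contact_force: [0.5, -0.3, -1.5]
opening: 0.109
clock: 13.17
eef_pos: [479.9, 9.8, 244.6]
tcp_rot: [-3.14, -0.001, 1.589]
contact_force: [-0.3, -0.0, -1.0]
opening: 0.105
t 13.17 pos [479.9   9.8 244.6] rpy [-3.140e+00 -1.000e-03  1.589e+00] F [-0.3 -0.  -1. ] op 0.105
dp [ 1.4 20.2 13.6] ang [-0.002 -0.001  0.002] rows 0.6
```

View pics/s15.png

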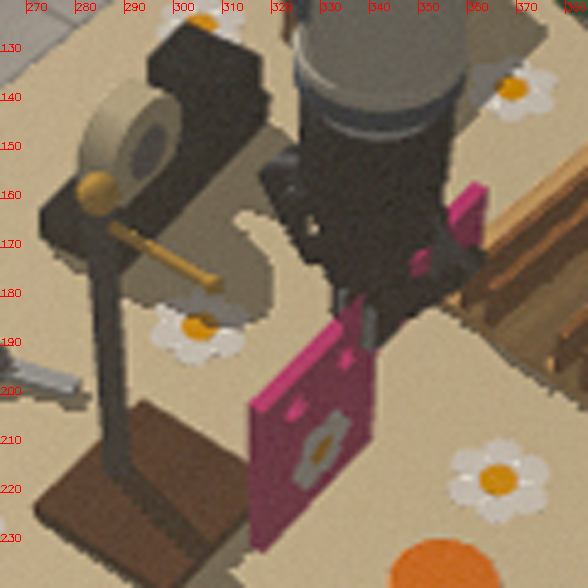

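View pics/t15.png

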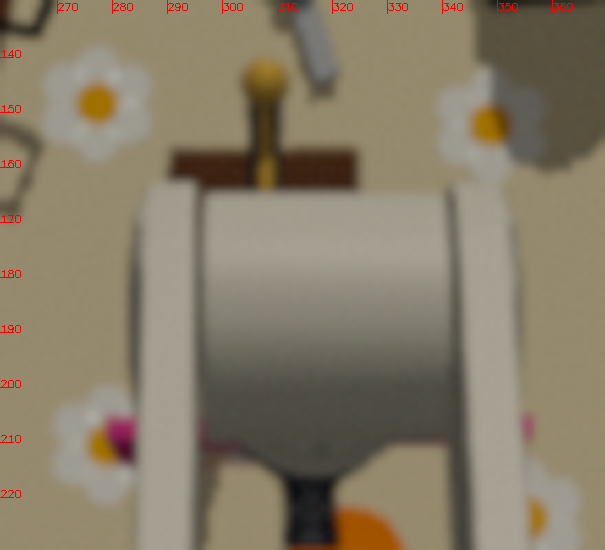

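```bash
python3 - <<'E'
from h import *
a=onz('top',(278.8,208.5),273);b=onz('top',(356.4,207.5),273);print('top ends',a.round(1),b.round(1),'hole3 y',(a[1]+b[1])/2+25)
a=onz('side',(316,202),273);b=onz('side',(363,157),273);print('side ends',a.round(1),b.round(1),'hole3',(a[1]+b[1])/2+25)
for uv in [(307.7,165),(307.7,152)]: print('peg top',onz('top',uv,240).round(1))
# peg axis in side at points z=240
for uv in [(287.4,165.4),(308.4,177.3)]: print('peg side',onz('side',uv,240).round(1))
print('hole3 side @z251',onz('side',(335.3,192.4),251).round(1),'hole4',onz('side',(324.9,202.8),251).round(1))
# predicted pixel of front face hole3 / back rim if TCP=(480,9.8,244.6)
c=np.array([480,9.8+22.5,251.]);print('pred hole3 front/back',proj('side',[c-[5,0,0],c+[5,0,0]]).round(1))
print('pred pegtip',proj('side',[[567,33.8,240]]).round(1),proj('top',[[567,33.8,240]]).round(1))
E
```

```text
top ends [475.1 103.3 273. ] [480.1 -96.6 273. ] hole3 y 28.392822788486008
side ends [483.2 104.2 273. ] [483.1 -95.2 273. ] hole3 29.50174860913239
peg top [597.   30.5 240. ]
peg top [632.6  31.  240. ]
peg side [641.5  32.4 240. ]
peg side [569.3  30.  240. ]
hole3 side @z251 [475.9  34.4 251. ] hole4 [475.4  78.2 251. ]
pred hole3 front/back [[336.1 192.1]
 [333.  190.2]]
pred pegtip [[308.2 178.5]] [[306.3 176. ]]
```

```bash

python3 -m creep '[{"dp":[0,20,4],"angular":[0,0,0],"fingers":0},{"dp":[0,40,8],"angular":[0,0,0],"fingers":0},{"dp":[0,58,11],"angular":[0,0,0],"fingers":0},{"dp":[0,58,11],"angular":[0,0,0],"fingers":0},{"dp":[0,58,11],"angular":[0,0,0],"fingers":0}]'
cat >> h.py <<'E'
def grid(img,x0,y0,x1,y1,k,out):
    c=cv2.resize(img[y0:y1,x0:x1],None,fx=k,fy=k,interpolation=cv2.INTER_CUBIC)
    for x in range(x0-x0%10+10,x1,10):
        cv2.putText(c,str(x),(int((x-x0+.5)*k),10),0,.35,(0,0,255),1); c[:14:1,int((x-x0+.5)*k)]=(0,0,255)
    for y in range(y0-y0%10+10,y1,10):
        cv2.putText(c,str(y),(0,int((y-y0+.5)*k)),0,.35,(0,0,255),1); c[int((y-y0+.5)*k),:14]=(0,0,255)
    cv2.imwrite(out,c)
E
python3 - <<'E'
from h import *
to([540,11.5,234],[np.pi,0,1.587])
t=optics.grab_frame('top')
s=optics.grab_frame('side')
cv2.imwrite('pics/full_s16.png',s);cv2.imwrite('pics/full_t16.png',t)
grid(s,280,140,350,230,6.5,'pics/s16.png')
grid(t,260,130,370,210,7,'pics/t16.png')
p=r.sense()['eef_pos']+[0,22.5,6.3]
th=np.linspace(0,2*np.pi,9)[:-1]
print(proj('side',[p-[5,0,0]]).round(1),proj('side',p-[5,0,0]+np.c_[0*th,10*np.cos(th),10*np.sin(th)]).round(1))
E
```

```text
clock: 13.68
eef_pos: [537.8, 9.9, 232.3]
tcp_rot: [-3.138, -0.001, 1.586]
contact_force: [-1.0, -0.8, -0.9]
opening: 0.105
t 13.68 pos [537.8   9.9 232.3] rpy [-3.138e+00 -1.000e-03  1.586e+00] F [-1.  -0.8 -0.9] op 0.105
dp [ 1.6  2.2 -1.7] ang [-0.004 -0.001 -0.001] rows 0.1
[[318.7 184.9]] [[316.3 187.1]
 [317.1 184.7]
 [318.7 182.3]
 [320.4 181.5]
 [321.1 182.6]
 [320.4 185. ]
 [318.7 187.3]
 [317.  188.2]]
```

View pics/s16.png

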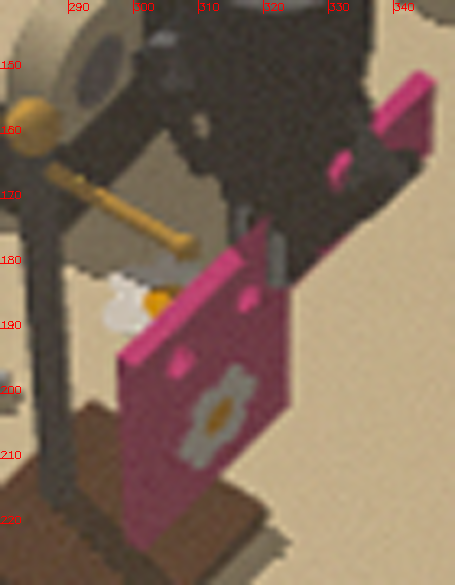

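View pics/t16.png

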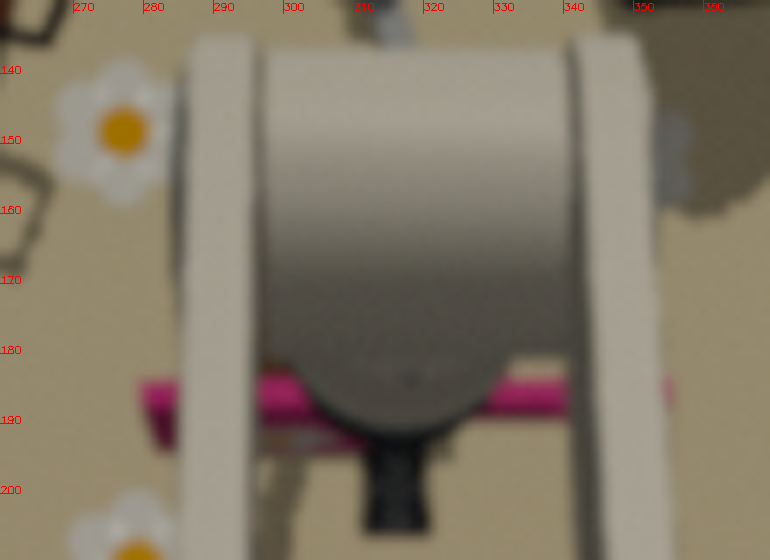

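```bash
python3 - <<'E'
from h import *
A=proj('side',[567,33.8,240])[0]; B=proj('side',[532.8,33.2,240])[0]; P=proj('side',[640,35,240])[0]
print(A,B,B-A,P-A)
print('axis at front plane', np.array([307.6,176.9])+B-A)
J=np.array([proj('side',[533,34,240])[0]-proj('side',[533,33,240])[0],proj('side',[533,33,241])[0]-proj('side',[533,33,240])[0]]);print('d/dy,d/dz',J)
# board ends vs sign ends approach (top)
a=onz('top',(279.3,186.5),260.5);b=onz('top',(354.8,186.5),260.5);print(a,b,(a+b)[1]/2+25)
a=onz('side',(298.0,195.5),260.5);b=onz('side',(345.5,150.7),260.5);print(a,b,(a+b)[1]/2+25)
im=cv2.imread('pics/full_s16.png');grid(im,296,165,332,200,18,'pics/s16b.png')
E
```

```text
[308.17921679 178.52552087] [318.33769403 184.47611187] [10.15847724  5.950591  ] [-20.98881465 -12.32301277]
axis at front plane [317.75847724 182.850591  ]
d/dy,d/dz [[-0.23801198  0.22222291]
 [ 0.001172   -0.25048036]]
[534.3977603  104.01027337 260.5       ] [536.95593551 -93.73705059 260.5       ] 30.13661138950107
[538.38064138 108.46444018 260.5       ] [540.77199882 -95.27507607 260.5       ] 31.59468205670754
```

View pics/s16b.png

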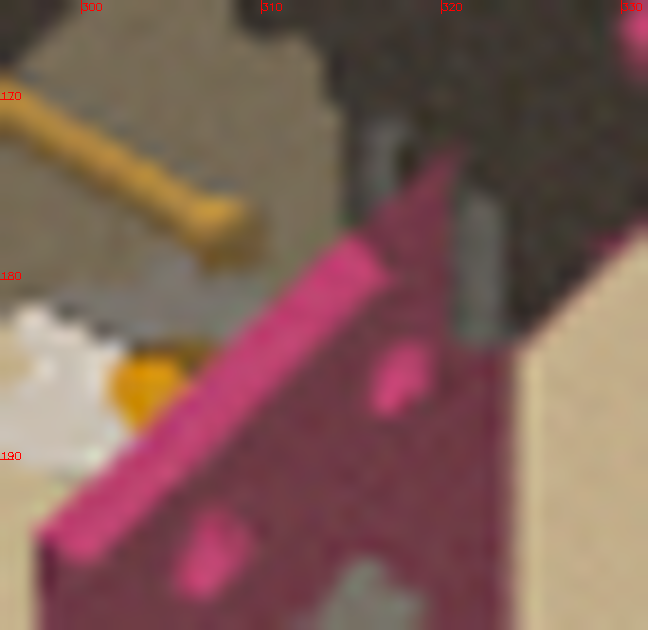

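```bash
python3 -m creep '[{"dp":[0,0,0],"angular":[0,0,0],"fingers":0},{"dp":[0,0,0],"angular":[0,0,0],"fingers":0}]'; python3 -m creep '[{"dp":[0,0,0],"angular":[0,0,0],"fingers":0}]';python3 - <<'E'
from h import *
p=r.sense()['eef_pos'];print(p)
R=Ro.from_euler('z',0.016).as_matrix()
def B(y,z,x): return p+R@np.array([x,y-2.5,z-98+6.3])
for n,q in (('+y end front top',(100,120,-5)),('+y back top',(100,120,5)),('-y front top',(-100,120,-5)),('-y back top',(-100,120,5)),('leg bottom +y front',(100,0,-5)),('leg bottom y0 front',(0,0,-5)),('h3',(25,98,-5)),('h4',(70,98,-5)),('h2',(-20,98,-5))):
  print(n,proj('side',B(*q)).round(1))
for n,q in (('tip ball',(-50,0,240)),('post ball',(30,0,265))): print(n,proj('side',np.array([617,34.5,0])+R@np.array(q,float)).round(1))
im=cv2.imread('pics/full_s16.png');grid(im,292,140,352,230,6.5,'pics/s16c.png')
E
```

```text
clock: 13.95
eef_pos: [536.9, 10.7, 232.8]
tcp_rot: [-3.139, -0.001, 1.587]
contact_force: [-0.8, -0.8, -0.7]
opening: 0.107
clock: 14.03
eef_pos: [537.1, 10.9, 232.8]
tcp_rot: [-3.139, -0.001, 1.588]
contact_force: [-0.3, 0.5, -0.2]
opening: 0.106
[537.08738605  10.89806832 232.83003008]
+y end front top [[300.4 196.8]]
+y back top [[297.3 194.9]]
-y front top [[346.8 152.4]]
-y back top [[343.8 150.8]]
leg bottom +y front [[301.5 225.1]]
leg bottom y0 front [[324.  202.6]]
h3 [[318.6 184.9]]
h4 [[308.  195.2]]
h2 [[328.9 175. ]]
tip ball [[308.2 178.5]]
post ball [[284.8 158.6]]
```

View pics/s16c.png

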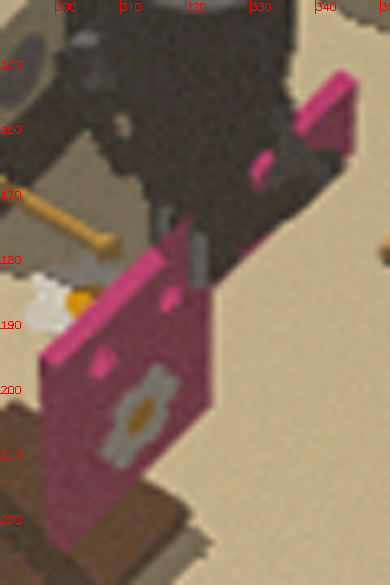

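```bash
python3 -m creep '[{"dp":[0,5,-2],"angular":[-0.003,0,0],"fingers":0},{"dp":[0,14,-2],"angular":[-0.003,0,0],"fingers":0},{"dp":[0,19,-2],"angular":[-0.003,0,0],"fingers":0}]'; python3 -m creep '[{"dp":[0,2,0],"angular":[0,0,0],"fingers":0},{"dp":[0,4,0],"angular":[0,0,0],"fingers":0},{"dp":[0,6,0],"angular":[0,0,0],"fingers":0}]';python3 - <<'E'
from h import *
print(r.sense()['eef_pos'],r.sense()['wrist_torque'])
s=optics.grab_frame('side')
cv2.imwrite('pics/full_s17.png',s)
grid(s,280,140,345,230,6.5,'pics/s17.png')
E
```

```text
clock: 14.28
eef_pos: [557.9, 11.4, 235.0]
tcp_rot: [3.14, -0.001, 1.588]
contact_force: [-0.5, -0.4, -0.6]
opening: 0.104
clock: 14.53
eef_pos: [562.6, 11.5, 234.2]
tcp_rot: [-3.141, -0.001, 1.588]
contact_force: [0.0, 0.1, -0.5]
opening: 0.108
[562.57229489  11.49740471 234.22071373] [ 0.00011329  0.02392415 -0.05327953]
```

View pics/s17.png

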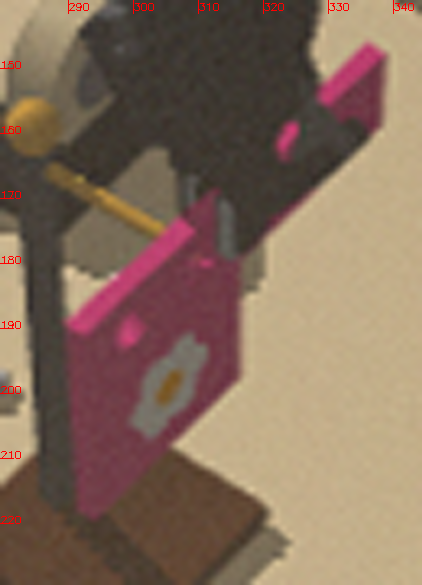

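```bash
python3 -m creep '[{"dp":[0,3,0],"angular":[0,0,0],"fingers":0},{"dp":[0,6,0],"angular":[0,0,0],"fingers":0},{"dp":[0,9,0],"angular":[0,0,0],"fingers":0},{"dp":[0,9,0],"angular":[0,0,0],"fingers":0}]'; python3 - <<'E'
from h import *
print(r.sense()['eef_pos'],r.sense()['wrist_torque'])
s=optics.grab_frame('side')
cv2.imwrite('pics/full_s18.png',s)
grid(s,280,140,345,230,6.5,'pics/s18.png')
E
```

```text
clock: 14.92
eef_pos: [572.1, 11.6, 234.5]
tcp_rot: [3.141, -0.001, 1.588]
contact_force: [-0.2, -0.1, 0.2]
opening: 0.101
[572.05951162  11.62078698 234.54302028] [-0.04441259  0.04097546  0.01358097]
```

View pics/s18.png

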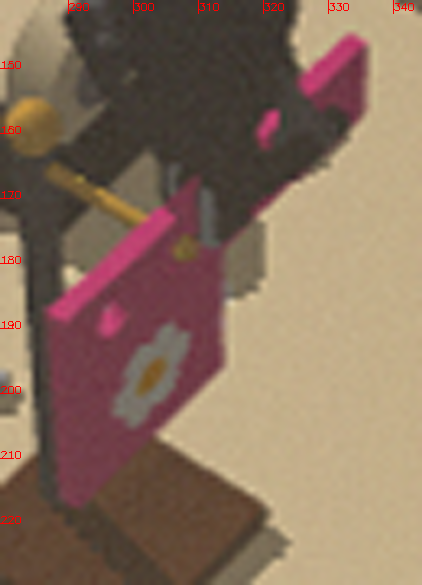

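```bash
python3 -m creep '[{"dp":[0,7,0],"angular":[0,0,0],"fingers":0},{"dp":[0,14,0],"angular":[0,0,0],"fingers":0},{"dp":[0,21,0],"angular":[0,0,0],"fingers":0},{"dp":[0,28,0],"angular":[0,0,0],"fingers":0},{"dp":[0,28,0],"angular":[0,0,0],"fingers":0}]'; python3 - <<'E'
from h import *
print(r.sense()['eef_pos'],r.sense()['wrist_torque'])
s=optics.grab_frame('side')
cv2.imwrite('pics/full_s19.png',s)
grid(s,270,140,335,230,6.5,'pics/s19.png')
E
```

```text
clock: 15.38
eef_pos: [601.1, 12.1, 234.4]
tcp_rot: [3.141, -0.001, 1.588]
contact_force: [0.3, 0.1, -0.7]
opening: 0.102
[601.07152052  12.08844584 234.43656406] [-0.06250504  0.00322748  0.03918201]
```

View pics/s19.png

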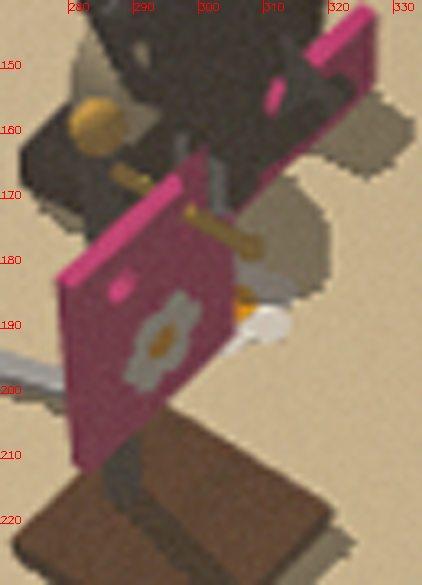

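```bash
python3 -m creep '[{"dp":[0,0,2],"angular":[0,0,0],"fingers":0},{"dp":[0,0,3.5],"angular":[0,0,0],"fingers":0},{"dp":[0,0,3.5],"angular":[0,0,0],"fingers":0}]'; python3 -m creep '[{"dp":[0,0,1],"angular":[0,0,0],"fingers":0},{"dp":[0,0,1],"angular":[0,0,0],"fingers":0}]'
```

```text
clock: 15.68
eef_pos: [598.9, 12.1, 230.4]
tcp_rot: [-3.141, -0.001, 1.588]
contact_force: [-1.0, -0.3, -0.7]
opening: 0.107
clock: 15.85
eef_pos: [599.2, 12.1, 229.8]
tcp_rot: [-3.141, -0.001, 1.588]
contact_force: [0.4, -0.9, -1.2]
opening: 0.106
```

```bash
python3 -m creep '[{"dp":[0,0,1],"angular":[0,0,0],"fingers":0},{"dp":[0,0,1],"angular":[0,0,0],"fingers":0}]'
```

```text
clock: 16.02
eef_pos: [599.3, 12.1, 228.9]
tcp_rot: [-3.141, -0.001, 1.588]
contact_force: [-0.6, -1.3, -1.2]
opening: 0.104
```

```bash
python3 -m creep '[{"dp":[0,0,1],"angular":[0,0,0],"fingers":0},{"dp":[0,0,1],"angular":[0,0,0],"fingers":0}]'; python3 -m creep '[{"dp":[0,0,0.7],"angular":[0,0,0],"fingers":0},{"dp":[0,0,0.7],"angular":[0,0,0],"fingers":0}]'
```

```text
clock: 16.18
eef_pos: [599.3, 12.1, 227.8]
tcp_rot: [-3.141, -0.001, 1.588]
contact_force: [-1.0, -0.8, -1.7]
opening: 0.105
clock: 16.35
eef_pos: [599.5, 12.1, 227.6]
tcp_rot: [3.142, -0.001, 1.588]
contact_force: [-0.7, 0.4, 1.8]
opening: 0.11
```

```bash
python3 -m creep '[{"dp":[0,0,0],"angular":[0,0,0],"fingers":13},{"dp":[0,0,0],"angular":[0,0,0],"fingers":13},{"dp":[0,0,0],"angular":[0,0,0],"fingers":18},{"dp":[0,0,0],"angular":[0,0,0],"fingers":25},{"dp":[0,0,0],"angular":[0,0,0],"fingers":35}]';  python3 -m creep '[{"dp":[0,0,0],"angular":[0,0,0],"fingers":35},{"dp":[0,0,0],"angular":[0,0,0],"fingers":35},{"dp":[0,0,0],"angular":[0,0,0],"fingers":35},{"dp":[0,0,0],"angular":[0,0,0],"fingers":35}]'
python3 - <<'E'
from h import *
s=optics.grab_frame('side')
cv2.imwrite('pics/full_s20.png',s)
grid(s,270,140,335,230,6.5,'pics/s20.png')
E
```

```text
clock: 16.77
eef_pos: [599.4, 12.1, 227.2]
tcp_rot: [-3.141, -0.001, 1.588]
contact_force: [0.4, 0.1, -0.4]
opening: 0.403
clock: 17.1
eef_pos: [599.4, 12.1, 227.3]
tcp_rot: [-3.141, -0.001, 1.588]
contact_force: [0.3, -0.1, -0.6]
opening: 0.41
```

View pics/s20.png

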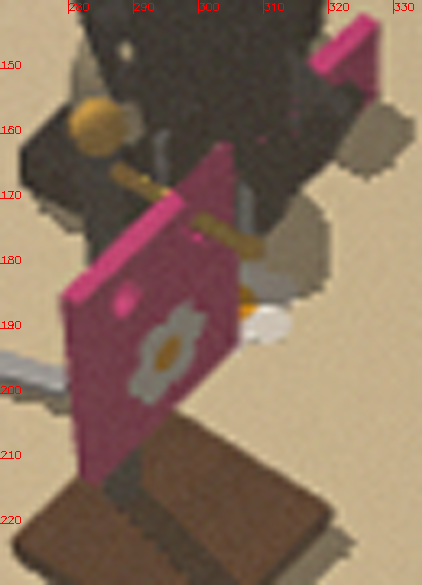

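```bash
python3 -m creep '[{"dp":[0,0,-6],"angular":[0,0,0],"fingers":35},{"dp":[0,0,-14],"angular":[0,0,0],"fingers":35},{"dp":[0,0,-26],"angular":[0,0,0],"fingers":35},{"dp":[0,0,-50],"angular":[0,0,0],"fingers":35},{"dp":[0,0,-85],"angular":[0,0,0],"fingers":35}]'
python3 -m creep '[{"dp":[0,-40,0],"angular":[0,0,0],"fingers":35},{"dp":[0,-80,0],"angular":[0,0,0],"fingers":35},{"dp":[-40,-120,0],"angular":[0,0,0],"fingers":35},{"dp":[-80,-150,0],"angular":[0,0,0],"fingers":35},{"dp":[-120,-170,0],"angular":[0,0,0],"fingers":35}]'
python3 -m creep '[{"dp":[-40,0,0],"angular":[0,0,0],"fingers":35},{"dp":[-80,0,0],"angular":[0,0,0],"fingers":35},{"dp":[-120,0,0],"angular":[0,0,0],"fingers":35},{"dp":[-160,0,0],"angular":[0,0,0],"fingers":35},{"dp":[-190,0,0],"angular":[0,0,0],"fingers":35}]'
python3 - <<'E'
from h import *
s=optics.grab_frame('side');t=optics.grab_frame('top')
cv2.imwrite('pics/full_s21.png',s)
cv2.imwrite('pics/full_t21.png',t)
grid(s,270,140,335,230,6.5,'pics/s21.png')
E
```

```text
clock: 17.57
eef_pos: [598.1, 12.0, 311.9]
tcp_rot: [-3.138, -0.001, 1.588]
contact_force: [0.7, 0.2, -1.0]
opening: 0.409
clock: 17.98
eef_pos: [442.6, -88.5, 313.7]
tcp_rot: [3.14, -0.001, 1.59]
contact_force: [1.9, -1.2, -0.5]
opening: 0.414
clock: 18.4
eef_pos: [447.4, -281.6, 313.6]
tcp_rot: [3.14, 0.001, 1.587]
contact_force: [-0.4, 0.5, 0.7]
opening: 0.413
```

View pics/s21.png

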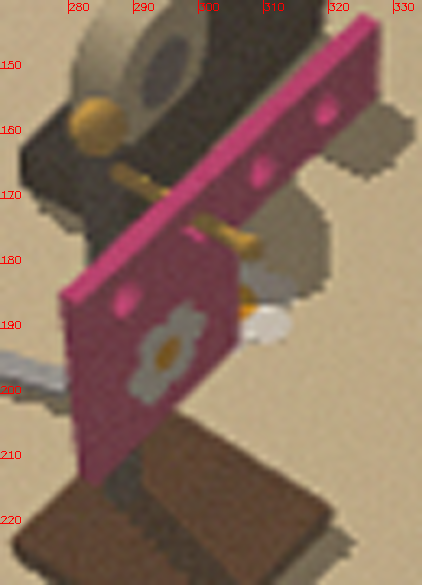

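View pics/full_t21.png

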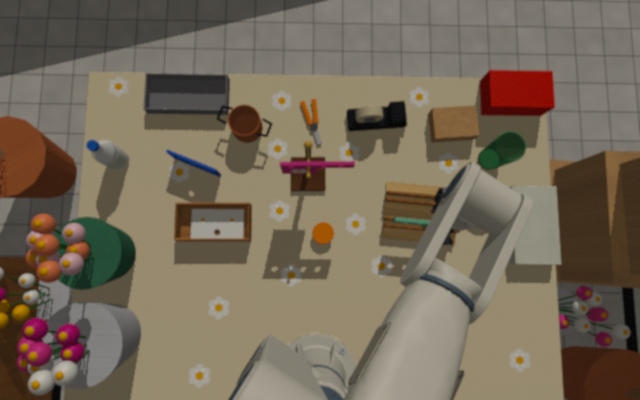

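View pics/full_s21.png

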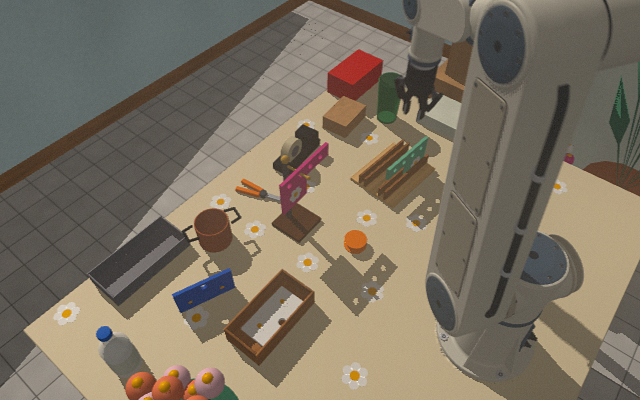

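```bash
python3 -m creep '[{"dp":[-190,0,0],"angular":[0,0,0],"fingers":35},{"dp":[0,0,0],"angular":[0,0,0],"fingers":35},{"dp":[0,0,0],"angular":[0,0,0],"fingers":35},{"dp":[0,0,0],"angular":[0,0,0],"fingers":35},{"dp":[0,0,0],"angular":[0,0,0],"fingers":35}]'
python3 -m creep '[{"dp":[0,0,0],"angular":[0,0,0],"fingers":35},{"dp":[0,0,0],"angular":[0,0,0],"fingers":35},{"dp":[0,0,0],"angular":[0,0,0],"fingers":35},{"dp":[0,0,0],"angular":[0,0,0],"fingers":35},{"dp":[0,0,0],"angular":[0,0,0],"fingers":35}]'
python3 - <<'E'
from h import *
s=optics.grab_frame('side');t=optics.grab_frame('top')
s0=cv2.imread('pics/full_s21.png');t0=cv2.imread('pics/full_t21.png');i0=cv2.imread('pics/top0.png');j0=cv2.imread('pics/side0.png')
d=lambda a,b:cv2.GaussianBlur(cv2.absdiff(a,b).max(2),(3,3),0)
print('side board change',d(s,s0)[140:230,270:335].max(),'top',d(t,t0)[140:200,270:360].max())
print('mint/reel change vs start side reel',d(s,j0)[230:252,340:370].max(),'top reel',d(t,i0)[222:245,310:335].max())
def pk(img):
    h=cv2.cvtColor(img,cv2.COLOR_BGR2HSV); return cv2.inRange(h,(155,110,60),(178,255,255))
cr=t[150:185,270:365]
m=pk(t);m[:150]=0;m[185:]=0;m[:,:270]=0;m[:,365:]=0
ys,xs=np.nonzero(m);print('top pink',xs.min(),xs.max(),np.median(ys[xs<xs.min()+6]),np.median(ys[xs>xs.max()-6]))
for a,b in (((279.6,165.5),(279,184.9)),((354.5,163),(325.5,141.7))):
    print(np.round(tri([('top',a),('side',b)])[0],1),tri([('top',a),('side',b)])[1])
grid(t,265,140,365,195,7.5,'pics/t22.png'); grid(s,270,140,335,230,6.5,'pics/s22.png')
print(r.sense()['clock'])
E
```

```text
clock: 18.92
eef_pos: [447.8, -278.1, 312.9]
tcp_rot: [3.141, -0.001, 1.589]
contact_force: [-0.0, 0.0, 0.5]
opening: 0.411
clock: 19.33
eef_pos: [447.7, -278.3, 311.9]
tcp_rot: [-3.141, -0.001, 1.588]
contact_force: [-0.1, 0.5, -0.3]
opening: 0.408
side board change 11 top 4
mint/reel change vs start side reel 81 top reel 60
top pink 280 353 166.0 164.0
[596.1 107.6 257. ] [array([-1.1, -1.9]), array([2.2, 0.5])]
[603.3 -91.6 258.4] [array([-0.6, -1.1]), array([1.2, 0.3])]
19.4333
```

View pics/t22.png

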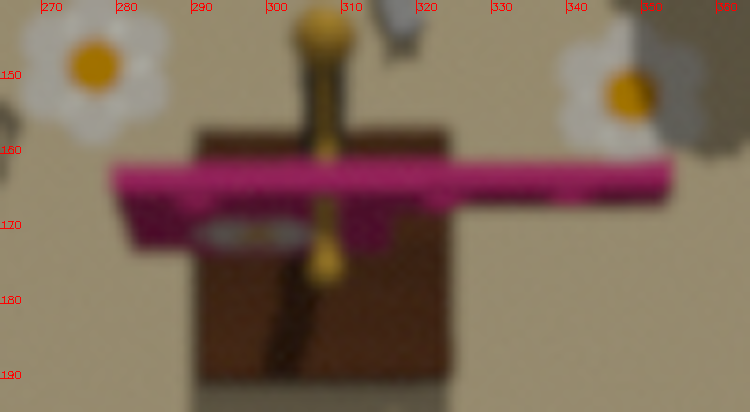

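View pics/s22.png

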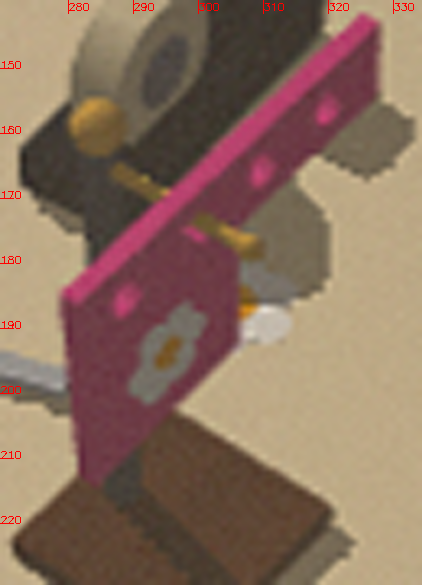

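```bash
python3 - <<'E'
from h import *
for f in ('pics/top0.png','pics/full_t21.png'):
    h=cv2.cvtColor(cv2.imread(f),cv2.COLOR_BGR2HSV)
    m=cv2.inRange(h,(5,150,60),(20,255,255));m[:215]=0;m[250:]=0;m[:,:300]=0;m[:,345:]=0;print('reel',cv2.boundingRect(m))
for f in ('pics/side0.png','pics/full_s21.png'):
    h=cv2.cvtColor(cv2.imread(f),cv2.COLOR_BGR2HSV)
    m=cv2.inRange(h,(70,60,60),(90,255,255));m[:120]=0;m[190:]=0;m[:,:375]=0;m[:,432:]=0;print('mint',cv2.boundingRect(m))
print(r.sign_off())
E
```

```text
reel (313, 222, 21, 22)
reel (313, 222, 21, 22)
mint (386, 137, 41, 40)
mint (388, 137, 40, 35)
the job is handed in; nothing more can be done
None
```

The job is handed in at about 19.4 s on the robot clock. The white sign is in the crate and the pink board hangs on the peg; one check, on the mint board, did not match cleanly.

- **White sign:** I took it off the peg, tilted it into the crate and let go. The pictures show it lying flat on the crate floor, inside all four walls. The contact force rose to about 31 N for one reading while the arm moved over the crate with joint 4 at its -1.3 limit. It was gone at the next reading, and I saw nothing touching.
- **Pink board:** I lifted it from the rack and hung it by hole 3 (y = +25 mm), the hole above its centre of mass, with the board about half-way along the peg.
    - **Level:** its two top corners come out at 257.0 and 258.4 mm, so it hangs level within measurement error. My hand-picked corner points disagreed by up to about 2 px between the two cameras.
    - **Still:** two pictures about 1 s apart show no visible movement.
- **Reel:** its outline in the top view is the same as at the start.
- **Mint board:** it still stands in its slot and nothing was seen to touch it. Its mask in the side view is up to 5 px smaller at its lower left than at the start. I put that down to changed light and shadow but did not confirm it, so that check disagrees slightly.
- **Robot:** the arm is clear of everything, and the force reading was near zero at the end.

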